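# Refit the tuning knob of the kitchen radio and hold it in

### The arm

A 6-joint arm with a two-finger parallel gripper is mounted at the origin on a cart in front of the work surface, level with it; the furniture and walls round the work are solid. World frame = base frame: x ahead of the robot, y to its left, z up, the work surface at z = 0. Lengths are in mm, angles in rad, forces in N, time in s.
With the tool pointing down it reaches from about 425 to 950 mm from the base axis. Payload 3.5 kg.
Tool frame: the origin (TCP) lies at the very end of the fingers, on their centre line; the grasp point (between the pads) lies 19 mm behind it (arm.tcp_to_grasp is the distance from the TCP to the grasp point, in mm); x points along the fingers, z is the direction in which the jaws open and shut, and the axes are right-handed (so a half turn about x gives the same grasp; the last joint's range is limited). The gripper opens to 85 mm and grips with 20 to 120 N. Pads are 22 mm wide; open, the fingers measure 114 mm over their backs; the gripper's body (76 mm by 85 mm) begins 54 mm behind the grasp point. The pads swing forward as they close: fully open they stand 13 mm farther back than shut.
Start: joints at [1.102, 0.286, 1.577, -0, 1.279, -0.15], TCP at [211.527, 640.986, 231.325] pointing down, gripper open.
Joint ranges: [-2.77, 2.77], [-0.9, 2.22], [0.21, 2.48], [-1.53, 4.67], [0.24, 2.81], [-2.84, 2.84]. Speed limits (rad/s): [2.79, 2.79, 3.14, 3.14, 3.14, 3.14].

### API

Orientations are given as [roll, pitch, yaw] about the fixed x, y, z axes, in that order (R = Rz(yaw) Ry(pitch) Rx(roll)).
In Python, from plant import arm, snapshot, calibration, finish_job gives the robot as it stands. The module is installed in compiled form; this text tells all that it offers.
- The arm moves only by the tool step_arm, never from a script. Its argument "steps" is a list of rows, each an object of numbers: "gripper": the finger opening in cm, from 0 to 8.54; "x", "y", "z": the shift along the tool's x, y, z in cm; "ax", "ay", "az": the turn, a rotation vector about the tool's x, y, z in rad. A call has 1 to 10 rows; each row is the pose to reach, as a shift and turn from the pose commanded when the call began, along the tool's axes at that moment; what a row does not reach only later rows make up. A row lasts 1/8 s, in which the tool goes at most 62.5 mm and 10.7 degrees, less where a joint would pass 70% of its speed; a pose out of reach is approached as far as the arm can. A call with a gripper value outside its range is refused whole. The fingers move at their own pace and stop on an object; the grip force is fixed at half the most. Time passes only in rows, so rows that repeat a pose let the fingers close. It gives the time, the measured TCP pose, the force and the opening at its end, in the units of the state.
- arm.sense(): the state, without advancing time (a new reading comes with each control period).
- snapshot(name): name is "scene" or "top"; returns (picture, depth): 420x560x3 uint8, blue, green, red; 420x560 float32, mm along the optical axis (not along the pixel's ray), 0 where there is no reading.
- calibration(name): a dict with "camera_matrix" (3x3 intrinsics, pixels), "cam_to_world" (4x4, takes a point from camera to world coordinates). Camera axes: x right, y down, z forward; pixel columns grow to the right and rows downward; lengths in mm; the calibration is good to about 2 mm. A picture is of the moment at which its call begins. calibration takes no time and is no camera call.
- finish_job(): hands the job in, once; it reports no verdict.
The state is a dict: "t": time; "joints": joint angles; "joint_velocities": joint speeds; "joint_torque": joint torques, N m; "tool_pos": TCP position; "tool_rot": TCP orientation; "contact_force": force on the tool from outside, world axes, zero at the start; "moment": the same for the moment, N m; "grip_width": finger opening in mm.
Only numpy, scipy, OpenCV 4.12 (cv2) and the standard library are available. Lean on these libraries where they do the work, as an engineer would, in place of code of your own. Each camera call takes 0.05 s, during which the arm holds its last target. There are 200 camera calls.

### The job

The tuning knob of the kitchen radio was pulled off for cleaning and lies on the worktop: turn it so that the flat in its bore matches the flat of the bare spindle on top of the radio, and push it all the way onto the spindle. Then press the knob in against its spring, as one does to start the station search, and keep it pressed: finish while your gripper is still holding the knob down. Leave the mug, the honey jar and the peeler in front as they are.

Things in the scene. Friction and masses are not known exactly. Their poses are not given: they have to be found in the camera images.
- knob: loose radio knob, brushed aluminium, 30 mm high, about 35 g, right way up on the worktop. Origin: centre of its underside, z up. Round skirt 45 mm across at the foot, 39 mm at its top (z = 0 to 15 mm). In the underside a blind bore, 13 mm deep, 11.8 mm in diameter, with a flat 2.7 mm from the axis on the +x side (the side of the nose)
- knob_bar (a point): on the loose knob's axis, 23 mm above its underside, at mid-height of its grip bar (z = 15 to 30 mm over the underside). The bar is 13 mm wide along y and runs along x from -19 mm to a pointed nose at +24 mm, with a black line on top of the nose half. Grip it by its two flat sides; fingertips may rest on the skirt's top, 8 mm below this point
- spindle_tip (a point): centre of the top end of the bare upright brass spindle, the right-hand control on the radio, 21 mm above its dark top plate. D-shaped: 10.4 mm in diameter, one flat 2 mm from the axis, top edge chamfered 1 mm. The frame's x axis points squarely out of the flat, z up; it turns and sinks with the spindle
- tuner_push (a joint): how far the spindle is pressed in (m): 0 at rest, 0.005 fully in. A spring pushes it back out: it starts to give at 4 N and takes 9 N at the full 5 mm. The knob goes on when its nose points along spindle_tip's x axis, within about 7 degrees; fully on, before pressing, its underside is 13 mm below spindle_tip and 8 mm above the top plate
- tuner_turn (a joint): turn of the spindle (rad): 0 when its flat faces the back of the radio, counterclockwise from above positive; it turns stiffly (0.012 N m) from -2.6 to 2.6 and stays where it is left
- radio: kitchen radio in a wooden case, 240 mm wide (y), 100 mm deep (x), 106 mm high to the top plate, standing firm. Origin: centre of its underside; front with grille and display to -x. On top at x = -8 mm: the bare tuning spindle at y = -76 mm, and at y = +76 mm the volume control with its own knob, of the same kind, up to 144 mm above the worktop. Folded aerial along the back edge, 7 mm high, at x = +40 mm
- mug: bystander: teal mug with a blue band, 86 mm across, 91 mm high, origin in the middle of its underside (handle counted in), handle towards its -y, 58 mm from the origin
- honey: bystander: glass honey jar with a screw lid, 66 x 72 mm, 102 mm high, origin at the centre of its underside
- peeler: bystander: vegetable peeler with a dark handle lying flat, 170 mm long (x), 25 mm wide, 18 mm high, origin at its middle, underneath; blade towards its +x
- microwave_front (a point): fixed: foot of the middle of the microwave's front at the back of the worktop, behind radio and knob. The microwave is 280 mm high and reaches 260 mm to either side along y; its upright door handle stands 47 mm out of the front, 125 mm to the right of this point. Wall cupboards start above the same line, 437 mm over the worktop. Keep arm and gripper in front of both, on the robot's side
Mind the look-alikes: they are no part of the job. There is more than one size of the knob; the one meant has the size given above.

How it is judged (in metres and radians):
On the way, in this order (a step that is already met when the one before it is completed fails the run):
1. the knob has been lifted clear of the worktop (height (world z) of knob above 0.04 m), for 0.2 s.
2. the knob is fully on the spindle, flat to flat (z of knob in the frame of spindle_tip below -0.0115 m and horizontal distance between knob and spindle_tip below 0.003 m and angle between the x axis of knob and the x axis of spindle_tip, either way round below 0.2 rad and angle between knob's own z axis and vertical below 0.1 rad), for 0.2 s.
At the end, for the whole second after the job is handed in: the knob sits on the spindle with at least 11.5 of its bore's 13 mm, centred within 3 mm, flat to flat within 0.2 rad, upright within 0.1 rad, and the fingers, still on the knob, keep it and the spindle at rest, pressed in by more than 3 of the 5 mm (all of step 2 and value of joint tuner_push above 0.003 m and contact force between the fingers and knob above 1 N and linear speed of knob below 0.02 m/s); the arm keeps its last pose, push and grip.
It fails at once if the mug was shifted more than 25 mm or tipped (distance of mug from where it was at the start of the episode above 0.025 m or angle between mug's own z axis and vertical above 0.3 rad).
It fails at once if the honey jar was shifted more than 25 mm or tipped (distance of honey from where it was at the start of the episode above 0.025 m or angle between honey's own z axis and vertical above 0.3 rad).
It fails at once if the peeler was shifted more than 25 mm (distance of peeler from where it was at the start of the episode above 0.025 m).
It also fails if it takes over 51 s, if anything falls off the work surface, if the arm or the gripper's body presses on something with over 40 N, if the wrist force passes 120 N, or if a joint passes its speed limit or range.

## Working session

There is one attempt and no reset: what is moved stays moved. The work goes in short steps, Python scripts to look and compute and a tool call to move; the robot and the scene stay as the last step left them, time stands still between calls to the robot, and variables do not carry over. Pictures are saved under pics/ and viewed, about 8 in all and at most 12, crops included, and the job is handed in when it is done.

Besides the shell and the picture viewer there is one more tool, called after "Emit:" as a command line: name --argument value ..., lists and objects as JSON in quotes. step_arm: Moves the arm, as the interface text tells. Its arguments: {"type":"object","properties":{"steps":{"type":"array","items":{"type":"object","properties":{"gripper":{"type":"number"},"x":{"type":"number"},"y":{"type":"number"},"z":{"type":"number"},"ax":{"type":"number"},"ay":{"type":"number"},"az":{"type":"number"}}}}},"required":["steps"]}

```bash
mkdir -p pics
cat > h.py <<'E'
import numpy as np, cv2
from plant import arm, snapshot, calibration
def cal(n):
    c=calibration(n); return np.array(c["camera_matrix"]),np.array(c["cam_to_world"])
def ray(n,u,v,z):
    K,T=cal(n); d=T[:3,:3]@np.linalg.inv(K)@[u,v,1]; o=T[:3,3]
    return o+d*(z-o[2])/d[2]
def cloud(n,dep):
    K,T=cal(n); v,u=np.indices(dep.shape); p=np.stack([(u-K[0,2])/K[0,0]*dep,(v-K[1,2])/K[1,1]*dep,dep],-1)
    return p@T[:3,:3].T+T[:3,3]
def proj(n,p):
    K,T=cal(n); q=K@(T[:3,:3].T@(np.array(p)-T[:3,3])); return q[:2]/q[2]
E
python3 - <<'E'
from h import *
for n in("scene","top"):
    p,d=snapshot(n); cv2.imwrite(f"pics/{n}0.png",p); np.save(f"{n}0.npy",d); print(n,cal(n)[0][0,0],cal(n)[1].round(2).tolist())
print(arm.sense())
E
```

```text
scene 407.9892520844905 [[0.84, -0.36, 0.4, 26.55], [-0.54, -0.58, 0.61, -833.45], [0.02, -0.73, -0.68, 986.7], [0.0, 0.0, 0.0, 1.0]]
top 398.6604450056617 [[-0.06, -0.97, 0.23, 269.06], [-1.0, 0.06, -0.01, -24.19], [-0.0, -0.23, -0.97, 1330.25], [0.0, 0.0, 0.0, 1.0]]
{'t': 0.1, 'joints': array([ 1.10198651e+00,  2.87082720e-01,  1.57804823e+00, -5.67133800e-06,
        1.27861182e+00, -1.49980949e-01]), 'joint_velocities': array([ 4.41965119e-06, -3.09358363e-04, -4.69150496e-03, -2.05155666e-04,
       -3.22757508e-04, -4.95999956e-04]), 'joint_torque': array([ 6.94798655e-04, -4.07297623e+01, -2.93698364e+01, -1.63105110e-04,
        3.42771164e-03,  6.59439820e-06]), 'tool_pos': array([211.26698446, 640.45025515, 230.07220115]), 'tool_rot': array([ 2.99413596,  1.56864621, -2.03708025]), 'contact_force': array([-0.5977327 , -0.7281835 ,  0.06938965]), 'moment': array([-0.01306134, -0.00384064, -0.0147634 ]), 'grip_width': 85.31973348476794}
```

View pics/scene0.png

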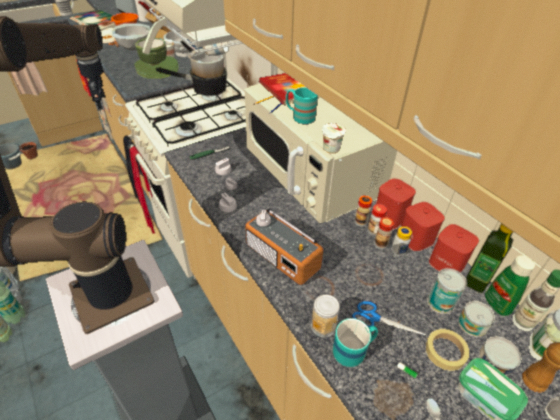

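View pics/top0.png

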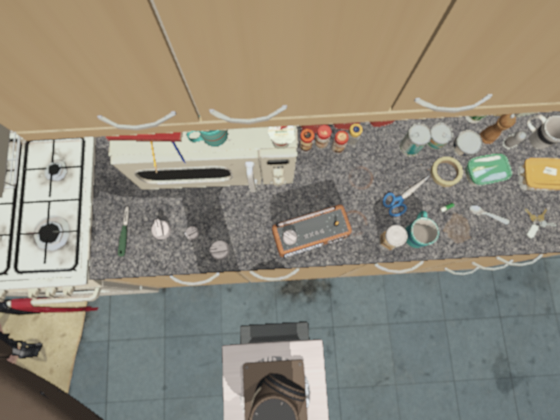

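The scene view shows the radio at (285,245) and three grey knob-like things at (222,167), (231,184) and (227,203). In the top view these are at (160,229), (191,233) and (220,249). I'll measure their sizes and enlarge them.

Run:
```python
from h import *
s=cv2.imread("pics/scene0.png"); t=cv2.imread("pics/top0.png")
f=lambda im,x,y,w,h,k:cv2.resize(im[y:y+h,x:x+w],None,fx=k,fy=k,interpolation=cv2.INTER_CUBIC)
a=f(s,200,150,65,70,5); b=f(t,145,215,95,50,5); c=f(s,240,200,90,85,4); d=f(t,265,200,95,60,5)
o=np.zeros((600,800,3),np.uint8)
o[:350-100,:475]=b; o[:300,475:800]=d[:, :325]; o[250:600,:325]=a; o[300:600,400:760]=c[:300]
cv2.imwrite("pics/crop.png",o)
for n in("scene","top"):
    P=cloud(n,np.load(n+"0.npy"))
    for (u,v) in ([(222,167),(231,184),(227,203),(264,215),(300,245),(285,220)] if n=="scene" else [(160,229),(191,233),(220,249),(289,238),(336,224),(310,230),(250,175)]):
        print(n,u,v,P[v,u].round(0))
P=cloud("top",np.load("top0.npy"))
m=((P[...,2]>8)&(P[...,2]<70)).astype(np.uint8)
nn,l,st,ce=cv2.connectedComponentsWithStats(m)
for i in range(1,nn):
    if st[i,4]>15 and 90<ce[i,0]<470: q=P[l==i]; print(st[i],ce[i].round(),q.mean(0).round(),np.ptp(q,axis=0).round(), q[:,2].max().round())
```

```text
scene 222 167 [525. 343.  24.]
scene 231 184 [511. 243.  16.]
scene 227 203 [444. 140.  32.]
scene 264 215 [464. -79. 144.]
scene 300 245 [ 499. -219.  125.]
scene 285 220 [587. -11.   2.]
top 160 229 [527. 346.  42.]
top 191 233 [510. 248.  27.]
top 220 249 [449. 151.  43.]
top 289 238 [458. -71. 132.]
top 336 224 [ 496. -220.  116.]
top 310 230 [ 484. -139.  104.]
top 250 175 [633.  33. 231.]
[371 120  24   7  94] [381. 123.] [ 868. -427.   27.] [15. 82. 44.] 52.0
[333 122  27   7 107] [345. 125.] [ 864. -296.   33.] [22. 90. 53.] 61.0
[427 123  26  26 457] [440. 135.] [ 798. -617.   49.] [79. 74. 54.] 62.0
[301 124  27   9 107] [312. 127.] [ 857. -180.   44.] [25. 91. 62.] 70.0
[347 131  13  15  88] [352. 140.] [ 801. -314.   43.] [36. 36. 61.] 70.0
[315 135  15  14  97] [321. 143.] [ 797. -205.   43.] [31. 43. 61.] 70.0
[400 135  23  21 187] [408. 148.] [ 763. -504.   40.] [61. 55. 62.] 70.0
[299 141  14  11  85] [305. 147.] [ 787. -151.   39.] [25. 43. 58.] 68.0
[331 141  15  13  91] [337. 148.] [ 775. -259.   41.] [30. 42. 61.] 70.0
[431 157  32  30 420] [447. 171.] [ 677. -633
[... 698 characters left out ...]
[160. 229.] [530. 349.  28.] [59. 58. 40.] 48.0
[413 220  23  23 299] [425. 230.] [ 475. -524.   30.] [73. 52. 61.] 70.0
[405 222  21  26 142] [411. 238.] [ 449. -471.   43.] [80. 49. 62.] 70.0
[118 225   9  31 196] [122. 240.] [502. 480.  13.] [101.  27.  15.] 23.0
[185 227  14  13 125] [192. 232.] [513. 247.  20.] [40. 40. 26.] 34.0
[379 232  15  18 108] [384. 242.] [ 442. -382.   39.] [56. 32. 60.] 69.0
[278 236  69  21 108] [310. 248.] [ 436. -139.   46.] [ 53. 224.  56.] 69.0
[209 240  20  19 275] [219. 249.] [450. 155.  28.] [62. 59. 39.] 47.0
[ 243  359   63   61 1345] [269. 376.] [50. 14. 13.] [161. 193.  60.] 68.0
[299 398   9  22 117] [303. 411.] [-55. -85.  12.] [58. 26.  9.] 17.0
```

View pics/crop.png

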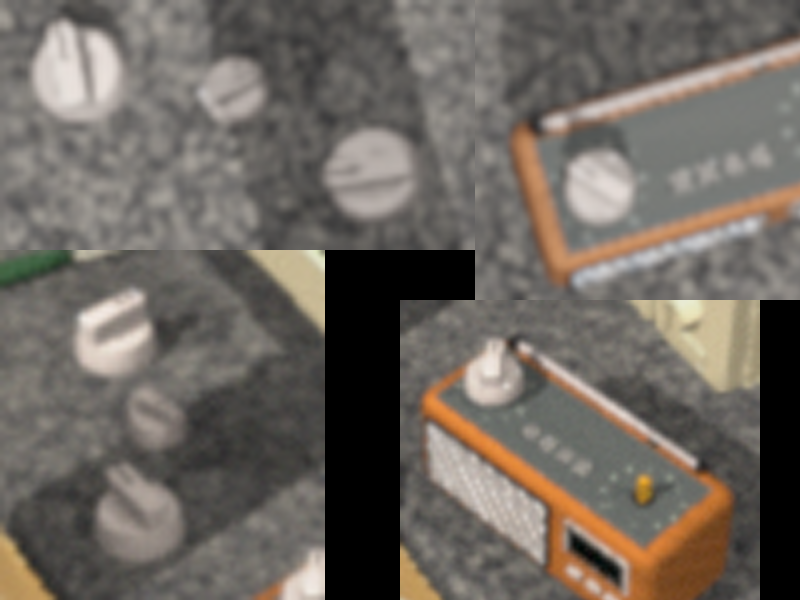

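Candidates in the top view: (160,229) is about 59 mm across and 47 high, (220,249) is about 60 and 47, and (191,233) is about 40 across and 30 high. The middle one, (191,233), fits the given 45/30 mm, and the crop confirms it. Its nose points left in the top view, roughly +y. Next come the exact knob yaw, the radio pose and the spindle flat.

Run:
```python
from h import *
im={}
for n in("scene","top"):
    fr=[snapshot(n) for _ in range(6)]
    im[n]=np.mean([f[0].astype(float) for f in fr],0); D=np.median([f[1] for f in fr],0)
    np.save(n+"_av.npy",im[n]); np.save(n+"_d.npy",D)
    hsv=cv2.cvtColor(im[n].astype(np.uint8),cv2.COLOR_BGR2HSV); P=cloud(n,D)
    B=im[n]; 
    x0,y0,x1,y1=(285,305,310,335) if n=="scene" else (325,205,350,240)
    if n=="scene": x0,y0,x1,y1=285,230,320,262
    w=np.clip(B[...,2]-B[...,0]-40,0,None); sub=w[y0:y1,x0:x1]
    print(n,(sub>20).sum()); ys,xs=np.nonzero(sub>30); 
    print([(x+x0,y+y0,B[y+y0,x+x0].round().tolist()) for x,y in zip(xs,ys)][:40])
    # radio top
    m=((P[...,2]>98)&(P[...,2]<115)&(P[...,0]<600)&(P[...,1]<20)&(P[...,1]>-330)).astype(np.uint8)
    q=P[m>0]; r=cv2.minAreaRect(q[:,:2].astype(np.float32)); print(r,q.mean(0))
f=lambda n,x,y,w,h,k:cv2.resize(im[n][y:y+h,x:x+w].clip(0,255).astype(np.uint8),None,fx=k,fy=k,interpolation=cv2.INTER_NEAREST)
o=np.zeros((600,800,3),np.uint8)
o[:300,:400]=f("top",180,225,20,15,20)
o[:300,400:]=f("top",325,212,20,15,20)
o[300:,:400]=f("scene",221,177,20,15,20)
o[300:,400:]=f("scene",290,238,20,15,20)
cv2.imwrite("pics/crop2.png",o)
```

```text
scene 307
[(np.int64(294), np.int64(230), [86.0, 122.0, 175.0]), (np.int64(295), np.int64(231), [81.0, 112.0, 160.0]), (np.int64(296), np.int64(231), [90.0, 124.0, 178.0]), (np.int64(297), np.int64(231), [119.0, 144.0, 189.0]), (np.int64(296), np.int64(232), [82.0, 112.0, 157.0]), (np.int64(297), np.int64(232), [79.0, 120.0, 179.0]), (np.int64(298), np.int64(232), [96.0, 128.0, 182.0]), (np.int64(298), np.int64(233), [80.0, 115.0, 163.0]), (np.int64(299), np.int64(233), [85.0, 120.0, 174.0]), (np.int64(299), np.int64(234), [84.0, 114.0, 156.0]), (np.int64(300), np.int64(234), [78.0, 118.0, 176.0]), (np.int64(301), np.int64(234), [94.0, 123.0, 172.0]), (np.int64(305), np.int64(237), [85.0, 116.0, 166.0]), (np.int64(306), np.int64(238), [76.0, 111.0, 161.0]), (np.int64(307), np.int64(238), [98.0, 127.0, 175.0]), (np.int64(307), np.int64(239), [79.0, 111.0, 158.0]), (np.int64(308), np.int64(239), [88.0, 122.0, 174.0]), (np.int64(308), np.int64(240), [82.0, 113.0, 159.0]), (np.int64(309), np.int64(240), [78.0, 114.0, 169.0]), (np.int64(310), np.int64(240), [100.0, 130.0, 180.0]), (np.int
[... 2832 characters left out ...]
134.0, 179.0]), (np.int64(343), np.int64(211), [91.0, 130.0, 183.0]), (np.int64(344), np.int64(211), [86.0, 118.0, 166.0]), (np.int64(343), np.int64(212), [92.0, 130.0, 181.0]), (np.int64(344), np.int64(212), [85.0, 122.0, 173.0]), (np.int64(343), np.int64(213), [98.0, 133.0, 182.0]), (np.int64(344), np.int64(213), [88.0, 128.0, 181.0]), (np.int64(345), np.int64(213), [84.0, 116.0, 164.0]), (np.int64(343), np.int64(214), [103.0, 134.0, 178.0]), (np.int64(344), np.int64(214), [92.0, 132.0, 184.0]), (np.int64(345), np.int64(214), [85.0, 122.0, 172.0])]
((490.0412292480469, -145.09274291992188), (96.245361328125, 235.537841796875), 13.761981964111328) [ 490.32588147 -149.17824759  105.31780588]
```

View pics/crop2.png

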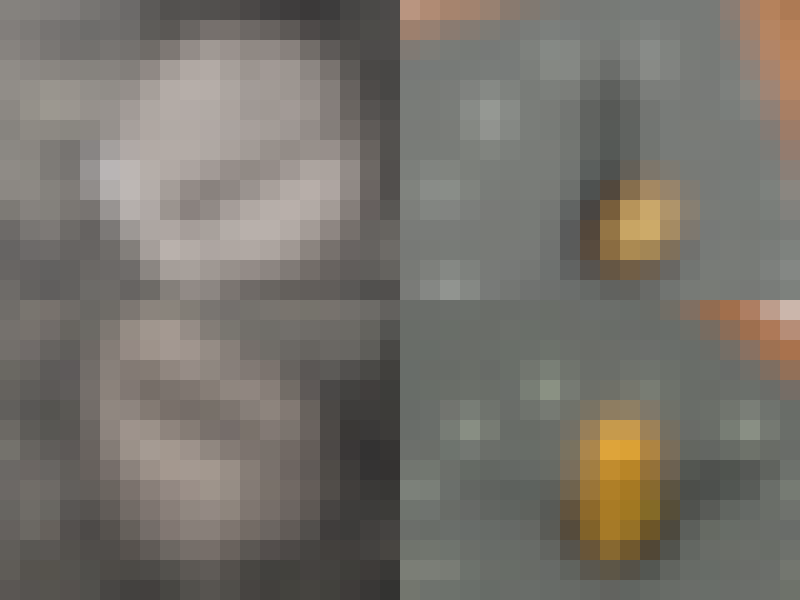

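Crop 2 shows the knob's nose at top (185,233.5) and the spindle tip at about top (337,222.5) and scene (301,245). The flat isn't directly legible, so I'll use numbers: the brass pixel profile, the knob's line axis and the ray-cast positions.

Run:
```python
from h import *
S=np.load("scene_av.npy"); T=np.load("top_av.npy")
for n,A,x0,x1,y0,y1 in(("scene",S,296,307,241,254),("top",T,331,342,217,229)):
    print(n,"R-B, then sum");print((A[y0:y1,x0:x1,2]-A[y0:y1,x0:x1,0]).round().astype(int)); print(A[y0:y1,x0:x1].sum(2).round().astype(int))
print("top knob gray");print(T[224:242,182:202].mean(2).round().astype(int))
print("scene knob gray");print(S[175:194,221:241].mean(2).round().astype(int))
for p in([500,-220.5,127],[500,-220.5,106],[511,247,0],[511,247,15],[511,247,30]): print(p,proj("scene",p).round(1),proj("top",p).round(1))
print(ray("top",337,222.5,127),ray("scene",301,245,127))
```

```text
scene R-B, then sum
[[  2   3   3   2   3   2   2   2   0   2   2]
 [  3   6   4   4   7   8   6   3   1   3   2]
 [  2   3   6  22  45  41  22   6   2   2   3]
 [  2   2  13  63 122 121  68  19   2   1   3]
 [  1   3  25  95 164 166 108  32   4   1   2]
 [  0   3  30  97 147 145  91  27   2   1   1]
 [ -1   3  33  98 135 130  88  26   2   0   1]
 [  1   2  34  98 132 127  93  30   2   1   1]
 [  2   4  25  88 127 112  68  16   1   2   2]
 [  1   1  10  48  87  66  27   5   2   2   2]
 [  2  -1   2  11  22  13   2   2   1   0   1]
 [  0   0   1   2   2   0   1   1   1   0   2]
 [  2   1   0   0   2   1   0   0   0   1   1]]
[[345 368 339 323 323 334 336 327 319 322 317]
 [365 415 357 327 328 346 360 333 319 317 324]
 [336 357 333 337 364 370 355 330 320 324 341]
 [314 320 330 369 430 430 374 327 316 321 362]
 [317 319 332 383 446 434 373 321 298 301 312]
 [308 311 324 355 380 357 319 287 251 239 244]
 [287 282 290 328 342 323 288 243 229 234 251]
 [287 266 243 290 330 316 279 222 241 268 296]
 [304 268 221 269 329 302 234 213 278 308 318]
 [315 295 246 247 289 248 208 242 301 317 319
[... 4078 characters left out ...]
03 111 111  99  88  79  74  68  64  64
   66  69]
 [ 92  83  82  83  79  75  74  75  81  89  91  80  70  64  64  67  66  61
   60  56]
 [ 87  84  84  82  80  71  65  65  71  80  84  78  68  64  66  68  64  61
   56  51]
 [ 84  83  88 101  98  82  72  72  75  76  79  78  71  68  66  63  58  52
   51  52]
 [ 98 112 110 126 131 111  88  78  76  75  74  75  74  71  64  59  58  51
   55  59]]
[500, -220.5, 127] [300.7 244.5] [336.5 222.2]
[500, -220.5, 106] [300.3 249.5] [335.5 223.5]
[511, 247, 0] [230.7 186.6] [192.9 234.2]
[511, 247, 15] [230.4 183.5] [192.  233.5]
[511, 247, 30] [230.1 180.4] [191.  232.7]
[ 498.84726611 -221.89968083  127.        ] [ 499.79646849 -222.43800701  127.        ]
```

Run:
```python
from h import *
from scipy.ndimage import maximum_filter
from scipy.optimize import least_squares
for n in("scene","top"):
    A=np.load(n+"_av.npy").astype(np.float32); g=A.mean(2); hp=cv2.GaussianBlur(g,(0,0),.7)-cv2.medianBlur(g.astype(np.uint8),5).astype(np.float32)*0-cv2.GaussianBlur(g,(0,0),3)
    mx=(maximum_filter(hp,3)==hp)&(hp>4); out=[]
    for v,u in np.argwhere(mx):
        w=ray(n,u,v,106)
        if 14<np.hypot(w[0]-500,w[1]+221)<42:
            s=hp[v-1:v+2,u-1:u+2]; 
            dx=(s[1,2]-s[1,0])/2/(2*s[1,1]-s[1,0]-s[1,2]); dy=(s[2,1]-s[0,1])/2/(2*s[1,1]-s[0,1]-s[2,1])
            w=ray(n,u+dx,v+dy,106); out.append(w[:2]); d=w[:2]-[500,-221]
            print(n,u,v,hp[v,u].round(1),(A[v,u,2]-A[v,u,0]).round(),w[:2].round(1),np.hypot(*d).round(1),np.degrees(np.arctan2(d[1],d[0])).round())
    w=np.clip(A[...,2]-A[...,0]-5,0,None); 
    x0,x1,y0,y1=(297,305,242,252) if n=="scene" else (333,341,219,227)
    s=w[y0:y1,x0:x1]; ys,xs=np.indices(s.shape); c=[(s*xs).sum()/s.sum()+x0,(s*ys).sum()/s.sum()+y0]; print("brass centroid",c,"at z=116.5:",ray(n,*c,116.5))
# knob
for n,pts in(("top",[(189,234.9),(190,234.2),(191,233.7),(192,233.05),(193,232.6),(194,232)]),("scene",[(226.5,180),(228.2,181),(230,182),(231.8,183)])):
    W=np.array([ray(n,*p,22.5)[:2] for p in pts]); c=W.mean(0); d=np.linalg.svd(W-c)[2][0]; d*=np.sign(d[1]); print(n,"wall",c.round(1),np.degrees(np.arctan2(d[1],d[0])))
print("nose",ray("top",185.5,233.7,29))
```

```text
scene 297 242 13.3 6.0 [ 508.1 -191.4] 30.7 75.0
scene 293 244 13.9 5.0 [ 493.9 -191.8] 29.8 102.0
scene 307 244 12.9 5.0 [ 528.5 -212.9] 29.6 16.0
scene 300 245 28.3 164.0 [ 510.3 -205.9] 18.3 56.0
scene 290 247 7.3 2.0 [ 481.4 -197.6] 29.9 128.0
scene 309 247 4.7 3.0 [ 526.7 -226.7] 27.3 -12.0
scene 291 251 4.2 5.0 [ 475.5 -211.3] 26.4 158.0
scene 313 253 13.1 148.0 [ 523.8 -251. ] 38.3 -52.0
scene 308 254 14.0 15.0 [ 508.5 -246.8] 27.2 -72.0
scene 304 256 10.3 6.0 [ 495.2 -245.7] 25.2 -101.0
scene 291 257 10.0 164.0 [ 461.2 -230.1] 39.8 -167.0
scene 308 257 12.4 147.0 [ 502.3 -256.6] 35.6 -86.0
brass centroid [np.float64(300.45431146176935), np.float64(246.63065841150654)] at z=116.5: [ 500.73735875 -219.26842164  116.5       ]Traceback (most recent call last):
  File "<stdin>", line 8, in <module>
  File "h.py", line 6, in ray
    K,T=cal(n); d=T[:3,:3]@np.linalg.inv(K)@[u,v,1]; o=T[:3,3]
        ~~~^^^
  File "h.py", line 4, in cal
    c=calibration(n); return np.array(c["camera_matrix"]),np.array(c["cam_to_world"])
ValueError: time passes only in moves, steps and waits
```

```bash
sed -i 's/^def cal(n):/import functools\n@functools.lru_cache\ndef cal(n):/' h.py
python3 - <<'E'
from h import *
from scipy.ndimage import maximum_filter
from scipy.optimize import least_squares
for n in("scene","top"):
    A=np.load(n+"_av.npy").astype(np.float32); g=A.mean(2); hp=cv2.GaussianBlur(g,(0,0),.7)-cv2.GaussianBlur(g,(0,0),3)
    mx=(maximum_filter(hp,3)==hp)&(hp>2); out=[]
    for v,u in np.argwhere(mx):
        w=ray(n,u,v,106)
        if 20<np.hypot(w[0]-500,w[1]+221)<36 and A[v,u,2]-A[v,u,0]<20:
            s=hp[v-1:v+2,u-1:u+2]; 
            dx=(s[1,2]-s[1,0])/2/(2*s[1,1]-s[1,0]-s[1,2]); dy=(s[2,1]-s[0,1])/2/(2*s[1,1]-s[0,1]-s[2,1])
            w=ray(n,u+dx,v+dy,106); out.append(w[:2]); d=w[:2]-[500,-220]
            print(n,u,v,hp[v,u].round(1),w[:2].round(1),np.hypot(*d).round(1),np.degrees(np.arctan2(d[1],d[0])).round())
    o=np.array(out); r=least_squares(lambda p:np.hypot(*(o-p[:2]).T)-p[2],[500,-220,28],loss="soft_l1"); print("circle",r.x,r.fun.round(1))
    w=np.clip(A[...,2]-A[...,0]-5,0,None); 
    x0,x1,y0,y1=(297,305,242,252) if n=="scene" else (333,341,219,227)
    s=w[y0:y1,x0:x1]; ys,xs=np.indices(s.shape); c=[(s*xs).sum()/s.sum()+x0,(s*ys).sum()/s.sum()+y0]; print("brass centroid",c,"at z=116.5:",ray(n,*c,116.5))
for n,pts in(("top",[(189,234.9),(190,234.2),(191,233.7),(192,233.05),(193,232.6),(194,232)]),("scene",[(226.5,180),(228.2,181),(230,182),(231.8,183)])):
    W=np.array([ray(n,*p,22.5)[:2] for p in pts]); c=W.mean(0); d=np.linalg.svd(W-c)[2][0]; d*=np.sign(d[1]); print(n,"wall",c.round(1),np.degrees(np.arctan2(d[1],d[0])))
print("nose",ray("top",185.5,233.7,29))
E
```

```text
scene 297 242 13.3 [ 508.1 -191.4] 29.7 74.0
scene 293 244 13.9 [ 493.9 -191.8] 28.9 102.0
scene 307 244 12.9 [ 528.5 -212.9] 29.3 14.0
scene 290 247 7.3 [ 481.4 -197.6] 29.1 130.0
scene 309 247 4.7 [ 526.7 -226.7] 27.5 -14.0
scene 291 251 4.2 [ 475.5 -211.3] 26.0 160.0
scene 308 254 14.0 [ 508.5 -246.8] 28.1 -72.0
scene 304 256 10.3 [ 495.2 -245.7] 26.2 -101.0
circle [ 501.09007138 -218.63129293   27.88523492] [ 0.2 -0.1  0.1  0.9 -1.  -1.2  1.2 -0.1]
brass centroid [np.float64(300.45431146176935), np.float64(246.63065841150654)] at z=116.5: [ 500.73735875 -219.26842164  116.5       ]
top 337 214 9.3 [ 528.5 -227.9] 29.6 -15.0
top 333 215 6.6 [ 528.6 -213.6] 29.3 13.0
top 329 217 15.1 [ 520.5 -202.1] 27.3 41.0
top 327 221 9.1 [ 509.4 -193.1] 28.5 71.0
top 327 226 12.8 [ 493.5 -193.4] 27.4 104.0
top 343 229 6.0 [ 480.1 -240.5] 28.5 -134.0
top 330 230 10.5 [ 481.4 -200.5] 27.0 134.0
top 334 232 12.1 [ 474.6 -213.3] 26.3 165.0
circle [ 501.06761048 -220.93829166   28.32002994] [-0.   0.2 -1.2  0.8  0.2  0.3  0.1 -0.7]
brass centroid [np.float64(336.4227399315433), np.float64(222.77165547634058)] at z=116.5: [ 500.10030132 -221.75982343  116.5       ]
top wall [509.9 247. ] 117.4097969058175
scene wall [508.7 251.6] 108.69246573416426
nose [508.83719524 265.49974896  29.        ]
```

Estimates: the knob axis is about (516,246) with its nose yaw about 114°. The spindle axis is about (501,-220). The brass centroid is shifted about 1 mm towards -135° from the dial-ring centre, so the flat faces about +48°. Next is the first move plan.

```bash
cat >> h.py <<'E'
from scipy.spatial.transform import Rotation as Ro
def state():
    s=arm.sense(); R=Ro.from_euler("xyz",s["tool_rot"]).as_matrix(); return s,np.array(s["tool_pos"]),R
def goal(p,zyaw):
    """tool-axis shift (cm) and rotvec (rad) to a straight-down pose at p with tool z at world yaw zyaw (deg)"""
    s,q,R=state(); a=np.radians(zyaw); x=np.array([0,0,-1.]); z=np.array([np.cos(a),np.sin(a),0])
    G=np.stack([x,np.cross(z,x),z],1)
    print("now",s["t"],q.round(1),"zyaw",np.degrees(np.arctan2(R[1,2],R[0,2])).round(1),"j6",s["joints"][5].round(2),"grip",s["grip_width"].round(1),"F",s["contact_force"].round(1))
    print("shift cm",(R.T@(np.array(p)-q)/10).round(2),"rotvec",Ro.from_matrix(R.T@G).as_rotvec().round(3))
E
python3 - <<'E'
from h import *
for y in(24,204): goal([516,246,120],y)
print(state()[2].round(3))
E
```

```text
Traceback (most recent call last):
  File "h.py", line 22, in goal
    print("now",s["t"],q.round(1),"zyaw",np.degrees(np.arctan2(R[1,2],R[0,2])).round(1),"j6",s["joints"][5].round(2),"grip",s["grip_width"].round(1),"F",s["contact_force"].round(1))
                                                                                                                            ^^^^^^^^^^^^^^^^^^^^^
AttributeError: 'float' object has no attribute 'round'
```

```bash
sed -i 's/s\["grip_width"\].round(1)/round(s["grip_width"],1)/' h.py
python3 - <<'E'
from h import *
for y in(24,204): goal([516,246,120],y)
print(state()[2].round(3))
E
```

```text
now 0.7 [211.5 641.  231.4] zyaw 71.7 j6 -0.15 grip 85.5 F [-0.7 -0.  -0.2]
shift cm [ 11.14 -41.29 -27.97] rotvec [0.833 0.    0.   ]
now 0.7 [211.5 641.  231.4] zyaw 71.7 j6 -0.15 grip 85.5 F [-0.7 -0.  -0.2]
shift cm [ 11.14 -41.29 -27.97] rotvec [-2.308 -0.     0.   ]
[[ 0.    -0.95   0.313]
 [-0.     0.313  0.95 ]
 [-1.    -0.     0.   ]]
```

Emit:
step_arm --steps '[{"x":1,"y":-5,"z":-3.4,"ax":0.1,"gripper":5},{"x":2.5,"y":-10,"z":-6.8,"ax":0.2,"gripper":5},{"x":4,"y":-15,"z":-10.2,"ax":0.3,"gripper":5},{"x":5.5,"y":-20,"z":-13.6,"ax":0.4,"gripper":5},{"x":7,"y":-25,"z":-17,"ax":0.5,"gripper":5},{"x":8.5,"y":-30,"z":-20.4,"ax":0.6,"gripper":5},{"x":10,"y":-35,"z":-23.8,"ax":0.7,"gripper":5},{"x":11.2,"y":-39,"z":-26.5,"ax":0.833,"gripper":5},{"x":11.2,"y":-41.3,"z":-28,"ax":0.833,"gripper":5},{"x":11.2,"y":-41.3,"z":-28,"ax":0.833,"gripper":5}]'

```text
invalid input at $.steps[0]: expected keys gripper, x, y, z, ax, ay, az
```

Run:
```python
from h import *
goal([516,246,18],24)
ims=[]
for n in("scene","top"):
    p,d=snapshot(n); np.save(n+"_1.npy",p); np.save(n+"_1d.npy",d)
    u,v=proj(n,[516,246,20]).astype(int); c=p[v-20:v+20,u-20:u+20]; ims.append(cv2.resize(c,None,fx=9,fy=9,interpolation=cv2.INTER_CUBIC)); print(n,u,v)
cv2.imwrite("pics/over.png",np.hstack(ims))
```

```text
now 0.7 [211.5 641.  231.4] zyaw 71.7 j6 -0.15 grip 85.5 F [-0.7 -0.  -0.2]
shift cm [ 21.34 -41.29 -27.97] rotvec [0.833 0.    0.   ]
scene 231 182
top 191 231
```

View pics/over.png

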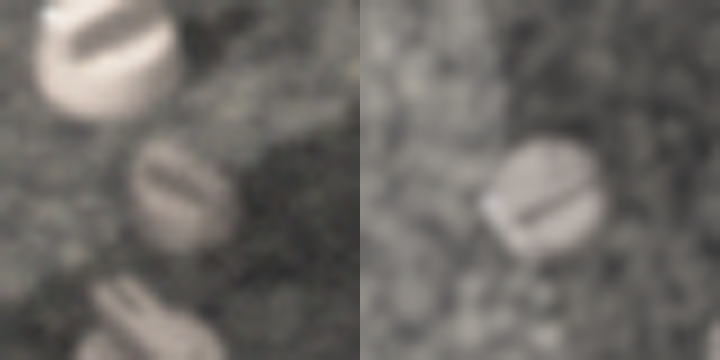

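Emit:
step_arm --steps '[{"x":1,"y":-5,"z":-3.4,"ax":0.1,"ay":0,"az":0,"gripper":5},{"x":2.5,"y":-10,"z":-6.8,"ax":0.2,"ay":0,"az":0,"gripper":5},{"x":4,"y":-15,"z":-10.2,"ax":0.3,"ay":0,"az":0,"gripper":5},{"x":5.5,"y":-20,"z":-13.6,"ax":0.4,"ay":0,"az":0,"gripper":5},{"x":7,"y":-25,"z":-17,"ax":0.5,"ay":0,"az":0,"gripper":5},{"x":8.5,"y":-30,"z":-20.4,"ax":0.6,"ay":0,"az":0,"gripper":5},{"x":10,"y":-35,"z":-23.8,"ax":0.7,"ay":0,"az":0,"gripper":5},{"x":11.2,"y":-39,"z":-26.5,"ax":0.833,"ay":0,"az":0,"gripper":5},{"x":11.2,"y":-41.2,"z":-27.9,"ax":0.833,"ay":0,"az":0,"gripper":5},{"x":11.2,"y":-41.2,"z":-27.9,"ax":0.833,"ay":0,"az":0,"gripper":5}]'

```text
t: 2.05
tool_pos: [516.5, 245.5, 119.4]
tool_rot: [-0.104, 1.571, 0.312]
contact_force: [-0.6, 0.3, 0.6]
grip_width: 50.2
```

Run:
```python
from h import *
goal([515,247,18],24)
```

```text
now 2.05 [516.5 245.5 119.4] zyaw 23.8 j6 -0.15 grip 50.2 F [-0.6  0.3  0.6]
shift cm [10.14  0.2  -0.08] rotvec [-0.003  0.     0.   ]
```

Emit:
step_arm --steps '[{"x":5,"y":0.2,"z":-0.1,"ax":0,"ay":0,"az":0,"gripper":5},{"x":8,"y":0.2,"z":-0.1,"ax":0,"ay":0,"az":0,"gripper":5},{"x":9.5,"y":0.2,"z":-0.1,"ax":0,"ay":0,"az":0,"gripper":5},{"x":10.1,"y":0.2,"z":-0.1,"ax":0,"ay":0,"az":0,"gripper":5},{"x":10.1,"y":0.2,"z":-0.1,"ax":0,"ay":0,"az":0,"gripper":5}]'

```text
t: 2.68
tool_pos: [514.1, 248.9, 19.1]
tool_rot: [-0.101, 1.569, 0.318]
contact_force: [0.5, -0.4, 0.2]
grip_width: 49.7
```

Run:
```python
from h import *
goal([515,247,18],24); print(arm.sense()["joints"].round(2))
ims=[]
for n in("scene","top"):
    p,d=snapshot(n)
    u,v=proj(n,[516,246,40]).astype(int); c=p[v-20:v+20,u-20:u+20]; ims.append(cv2.resize(c,None,fx=9,fy=9,interpolation=cv2.INTER_CUBIC))
cv2.imwrite("pics/over2.png",np.hstack(ims))
```

```text
now 2.675 [514.1 248.9  19.1] zyaw 24.0 j6 -0.15 grip 49.7 F [ 0.5 -0.4  0.2]
shift cm [ 0.11 -0.21  0.01] rotvec [0.001 0.001 0.   ]
[ 0.27  0.33  1.96  0.    0.85 -0.15]
```

View pics/over2.png

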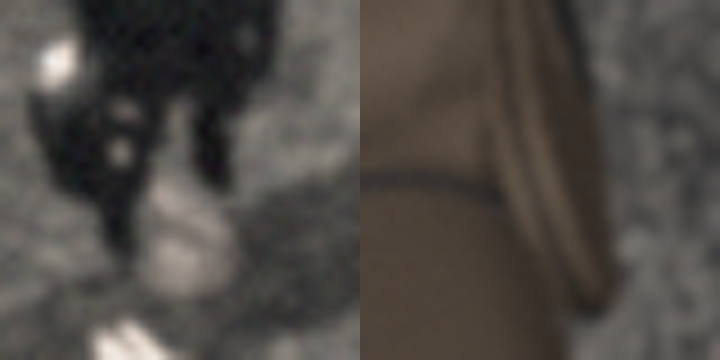

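Scene view: the fingers straddle the knob, with tips at crop (127,255) and (225,190) and the bar between them. The arm hides the knob in the top view. Closing.

Emit:
step_arm --steps '[{"x":0.15,"y":-0.1,"z":0,"ax":0,"ay":0,"az":0,"gripper":3},{"x":0.15,"y":-0.1,"z":0,"ax":0,"ay":0,"az":0,"gripper":0.8},{"x":0.15,"y":-0.1,"z":0,"ax":0,"ay":0,"az":0,"gripper":0.8},{"x":0.15,"y":-0.1,"z":0,"ax":0,"ay":0,"az":0,"gripper":0.8},{"x":0.15,"y":-0.1,"z":0,"ax":0,"ay":0,"az":0,"gripper":0.8},{"x":0.15,"y":-0.1,"z":0,"ax":0,"ay":0,"az":0,"gripper":0.8}]'

```text
t: 3.52
tool_pos: [514.6, 247.5, 17.6]
tool_rot: [-0.272, 1.57, 0.147]
contact_force: [-0.9, -1.3, 5.9]
grip_width: 11.2
```

Run:
```python
from h import *
goal([515,247,180],24)
```

```text
now 3.525 [514.6 247.5  17.6] zyaw 24.0 j6 -0.15 grip 11.2 F [-0.9 -1.3  5.9]
shift cm [-16.24  -0.07   0.03] rotvec [0.    0.001 0.   ]
```

Emit:
step_arm --steps '[{"x":0,"y":0,"z":0,"ax":0,"ay":0,"az":0,"gripper":0.8},{"x":-2,"y":0,"z":0,"ax":0,"ay":0,"az":0,"gripper":0.8},{"x":-6,"y":0,"z":0,"ax":0,"ay":0,"az":0,"gripper":0.8},{"x":-11,"y":0,"z":0,"ax":0,"ay":0,"az":0,"gripper":0.8},{"x":-16.2,"y":0,"z":0,"ax":0,"ay":0,"az":0,"gripper":0.8},{"x":-16.2,"y":0,"z":0,"ax":0,"ay":0,"az":0,"gripper":0.8},{"x":-16.2,"y":0,"z":0,"ax":0,"ay":0,"az":0,"gripper":0.8}]'

```text
t: 4.4
tool_pos: [513.4, 247.3, 178.7]
tool_rot: [2.939, 1.57, -2.925]
contact_force: [-0.6, -0.1, -1.1]
grip_width: 11.1
```

Run:
```python
from h import *
goal([501,-220,180],-42)
p,d=snapshot("scene"); cv2.imwrite("pics/lift.png",cv2.resize(p[85:185,180:280],None,fx=6,fy=6,interpolation=cv2.INTER_CUBIC)); print(proj("scene",state()[1]))
```

```text
now 4.4 [513.4 247.3 178.7] zyaw 24.0 j6 -0.15 grip 11.1 F [-0.6 -0.1 -1.1]
shift cm [ -0.12 -42.18 -20.15] rotvec [ 1.152e+00 -1.000e-03  0.000e+00]
[227.62187107 146.94818432]
```

View pics/lift.png

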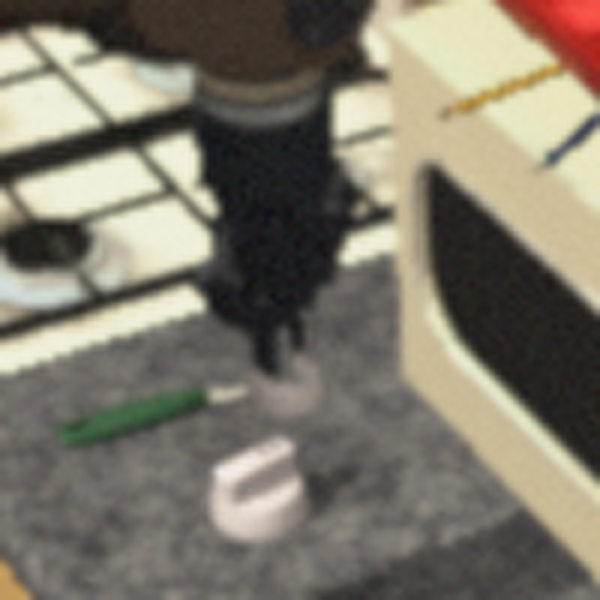

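The knob is held at crop (287,385), upright and clear of the worktop. Moving it over the spindle.

Emit:
step_arm --steps '[{"x":-2,"y":-4,"z":-2,"ax":0.12,"ay":0,"az":0,"gripper":0.8},{"x":-2,"y":-9,"z":-4.3,"ax":0.24,"ay":0,"az":0,"gripper":0.8},{"x":-2,"y":-14,"z":-6.7,"ax":0.38,"ay":0,"az":0,"gripper":0.8},{"x":-2,"y":-19,"z":-9.1,"ax":0.52,"ay":0,"az":0,"gripper":0.8},{"x":-2,"y":-24,"z":-11.5,"ax":0.66,"ay":0,"az":0,"gripper":0.8},{"x":-2,"y":-29,"z":-13.9,"ax":0.8,"ay":0,"az":0,"gripper":0.8},{"x":-2,"y":-34,"z":-16.2,"ax":0.95,"ay":0,"az":0,"gripper":0.8},{"x":-1,"y":-39,"z":-18.6,"ax":1.08,"ay":0,"az":0,"gripper":0.8},{"x":0.9,"y":-42.2,"z":-20.1,"ax":1.152,"ay":0,"az":0,"gripper":0.8},{"x":0.9,"y":-42.2,"z":-20.1,"ax":1.152,"ay":0,"az":0,"gripper":0.8}]'

```text
t: 5.7
tool_pos: [499.7, -220.7, 165.8]
tool_rot: [-2.996, 1.563, 2.551]
contact_force: [0.2, 1.0, -1.8]
grip_width: 11.3
```

Run:
```python
from h import *
goal([501,-220,165],-42)
ims=[]
for n in("scene","top"):
    p,d=snapshot(n); np.save(n+"_2.npy",p)
    u,v=proj(n,[501,-220,145]).astype(int); c=p[v-22:v+22,u-22:u+22]; ims.append(cv2.resize(c,None,fx=9,fy=9,interpolation=cv2.INTER_CUBIC)); print(n,u,v,proj(n,state()[1]))
cv2.imwrite("pics/above.png",np.hstack(ims))
```

```text
now 5.7 [ 499.7 -220.7  165.8] zyaw -42.2 j6 0.14 grip 11.3 F [ 0.2  1.  -1.8]
shift cm [0.08 0.14 0.05] rotvec [-0.004 -0.008  0.001]
scene 301 239 [301.33442289 234.57713452]
top 337 220 [337.99289975 219.11305217]
```

View pics/above.png

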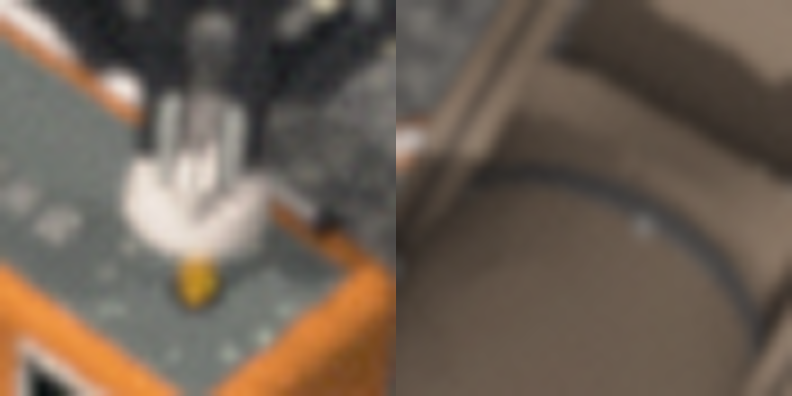

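```bash
cat > kn.py <<'E'
from h import *
def knob(p,c,z):
    """foot centre (scene frame) near world xy c, underside height z: subpixel edges of the bright skirt"""
    g=p.astype(np.float32).mean(2); u0,v0=proj("scene",[*c,z]); d=np.array(c)-cal("scene")[1][:2,3]; d/=np.linalg.norm(d)
    # bottom edge: half-level crossing down columns round the centre
    vs=np.arange(v0-4,v0+14,.1); bot=[]
    for du in np.arange(-4,4.1,1):
        pr=cv2.remap(g,np.full((len(vs),1),u0+du,np.float32),vs[:,None].astype(np.float32),cv2.INTER_LINEAR)[:,0]
        gr=np.gradient(pr); k=gr[:140].argmin(); bot.append((u0+du,vs[k],pr.max()))
    us=np.arange(u0-16,u0+16,.1); side=[]
    for dv in (-3,-2,-1,0,1):
        pr=cv2.remap(g,us[None].astype(np.float32),np.full((1,len(us)),v0+dv,np.float32),cv2.INTER_LINEAR)[0]
        gr=np.gradient(pr); h=len(us)//2; side.append((v0+dv,us[:h][gr[:h].argmax()],us[h:][gr[h:].argmin()]))
    return u0,v0,np.array(bot),np.array(side),d
E
python3 - <<'E'
from kn import *
p=np.load("scene_2.npy"); z=165.8-17.6
u0,v0,b,s,d=knob(p,[500,-220],z); print(u0,v0,d); print(b.round(1)); print(s.round(1),(s[:,1]+s[:,2])/2)
g=p.mean(2).astype(int); u,v=int(u0),int(v0); print(u-12,v-8); print(g[v-8:v+14,u-12:u+13])
for a in np.radians(np.arange(0,360,30)): print(np.degrees(a).round(),proj("scene",[500+22.5*np.cos(a),-220+22.5*np.sin(a),z]).round(1))
E
```

```text
300.94696244619576 239.32617933936083 [0.6109767  0.79164858]
[[296.9 244.4 227.5]
 [297.9 244.4 223.6]
 [298.9 245.3 221.1]
 [299.9 245.3 217.8]
 [300.9 245.3 212.9]
 [301.9 245.8 212.5]
 [302.9 245.4 207.2]
 [303.9 245.3 210.3]
 [304.9 245.3 203.4]]
[[236.3 292.4 302.4]
 [237.3 292.5 302.4]
 [238.3 292.4 307.4]
 [239.3 292.4 307.4]
 [240.3 292.4 313.4]] [297.44696245 297.49696245 299.94696245 299.94696245 302.94696245]
288 231
[[116 115 115 116 115 104  81  68 112 152 135 110 131 139 135 127 154 143
   86  48  61  76  77  73  74]
 [118 117 117 115 116 104  79  70 111 147 131 114 130 131 144 134 154 136
   79  48  60  68  77  78  75]
 [117 117 119 116 115 109  88  80 115 150 133 139 144 147 174 149 155 135
   73  46  61  66  72  77  77]
 [119 114 119 117 118 127 137 132 145 159 156 186 178 180 194 153 152 127
   71  55  67  67  71  77  85]
 [115 115 120 121 126 153 198 197 182 169 179 217 202 207 208 155 150 124
   85  78  83  82  77  88  94]
 [117 118 117 119 133 172 213 216 196 175 194 223 201 213 207 152 149 136
  123 123 116 105  96  93 100]
 [114 113 117 122 142 185 217 222 204
[... 1178 characters left out ...]
4  78  86  96
  109 110 114 117 113 102  98]
 [104 107 107 111 111 115 113 113 115  99  85 101 122 106  86  79 102 112
  115 115 116 118 115 112 112]
 [114 116 122 124 121 117 116 115 116 108  93  89 103  89  76  89 111 118
  118 115 117 120 125 125 121]
 [122 123 134 135 134 119 116 119 117 116 107  94  93  90  96 111 114 118
  118 119 117 125 140 135 130]
 [131 126 125 120 119 119 117 117 115 116 114 110 111 110 110 113 117 118
  116 117 118 120 128 131 133]]
0.0 [307.5 236.2]
30.0 [304.4 234.2]
60.0 [300.3 233.5]
90.0 [296.4 234.3]
120.0 [293.7 236.5]
150.0 [292.9 239.5]
180.0 [294.2 242.5]
210.0 [297.4 244.6]
240.0 [301.6 245.4]
270.0 [305.6 244.5]
300.0 [308.3 242.2]
330.0 [309.  239.2]
```

Run:
```python
from h import *
goal([501.5,-219.8,147],-42)
```

```text
now 5.8 [ 501.1 -219.1  168. ] zyaw -42.0 j6 0.13 grip 11.4 F [ 0.2 -0.4 -0.5]
shift cm [ 2.1  -0.03  0.09] rotvec [-0.    -0.004  0.   ]
```

Run:
```python
from kn import *
print(state()[1]); p=np.mean([snapshot("scene")[0].astype(float) for _ in range(4)],0); q=state()[1]; print(q); np.save("scene_3.npy",p)
z=q[2]-17.6; g=p.mean(2).astype(int); u0,v0=proj("scene",[501,-219.2,z]); u,v=int(u0),int(v0); print(u-12,v-3); print(g[v-3:v+12,u-12:u+13])
for a in np.radians(np.arange(0,360,30)): print(np.degrees(a).round(),proj("scene",[501+22.5*np.cos(a),-219.2+22.5*np.sin(a),z]).round(1))
```

```text
[ 501.08603705 -219.06365332  167.9739341 ]
[ 502.38499042 -218.70455553  170.15858192]
289 234
[[117 118 117 122 154 200 210 199 174 182 220 212 205 206 159 152 143 118
  114 113  85  73  80  81  82]
 [116 118 118 129 164 210 220 210 183 185 219 211 210 203 149 143 157 157
  156 135  96  79  85  93  94]
 [117 117 119 135 177 213 223 221 207 198 208 204 200 173 140 150 166 176
  175 145 109  93  93  97 101]
 [114 118 118 139 183 214 225 227 220 208 204 196 171 155 156 175 186 184
  174 146 123 112  97  92  90]
 [109 113 117 135 178 213 224 228 226 215 205 191 161 159 182 202 207 187
  162 139 124 128 114  98  80]
 [103 105 109 126 164 205 221 225 226 220 208 192 168 184 209 208 197 173
  151 130 107 115 125 119 101]
 [103 102 104 112 143 185 212 221 224 223 215 203 190 204 209 199 182 163
  142 118  95  94 107 117 115]
 [100 101 104 106 121 155 190 211 218 221 221 216 210 208 202 188 171 151
  126  99  87  89  88  96  93]
 [100 103 102 105 112 129 153 179 197 208 212 212 206 200 190 173 155 135
  112  88  83  83  82  80  69]
 [104 103 103 112 121 120 124 140 154 171 183 192 190 178 161 146 133 127
  122  98  83  81  82  81  75]
 [103 103 106 119 135 124 116 120 123 133 151 173 171 153 133 123 120 130
  142 114  91  85  82  81  81]
 [103 105 105 109 118 116 115 115 117 121 140 161 158 138 117 109 109 113
  120 109 103  96  89  84  82]
 [106 112 113 108 108 106 111 112 113 117 129 135 131 116 105  92  88  89
   92 104 116 108 103  97  92]
 [111 124 124 115 108 106 105 104 103 105 119 124 119 106  88  80  85  90
   99 116 130 119 113 110 109]
 [109 117 116 115 112 108 108 103  98  87 105 120 116 103  79  87  97 108
  111 118 122 118 115 116 116]]
0.0 [307.8 234.8]
30.0 [304.6 232.8]
60.0 [300.5 232.1]
90.0 [296.6 232.9]
120.0 [293.9 235.1]
150.0 [293.1 238.1]
180.0 [294.4 241.1]
210.0 [297.6 243.2]
240.0 [301.8 244. ]
270.0 [305.8 243.1]
300.0 [308.5 240.8]
330.0 [309.2 237.8]
```

Emit:
step_arm --steps '[{"x":0,"y":0,"z":0,"ax":0,"ay":0,"az":0,"gripper":0.8},{"x":0,"y":0,"z":0,"ax":0,"ay":0,"az":0,"gripper":0.8},{"x":0,"y":0,"z":0,"ax":0,"ay":0,"az":0,"gripper":0.8},{"x":0,"y":0,"z":0,"ax":0,"ay":0,"az":0,"gripper":0.8}]'

```text
t: 6.5
tool_pos: [502.1, -219.8, 169.9]
tool_rot: [-0.124, 1.571, -0.857]
contact_force: [-0.2, 0.4, -0.3]
grip_width: 11.0
```

Run:
```python
from kn import *
q=state()[1]; p=np.mean([snapshot("scene")[0].astype(float) for _ in range(4)],0); print(q,state()[1]); np.save("scene_3.npy",p)
z=q[2]-17.6; g=p.mean(2).astype(int); u0,v0=proj("scene",[*q[:2],z]); u,v=int(u0),int(v0); print(u-12,v-3); print(g[v-3:v+10,u-12:u+13])
for a in np.radians(np.arange(150,360,30)): print(np.degrees(a).round(),proj("scene",[q[0]+22.5*np.cos(a),q[1]+22.5*np.sin(a),z]).round(1))
goal([501.5,-219.8,147],-42)
```

```text
[ 502.08155069 -219.82064896  169.87486313] [ 502.0560547  -219.88233126  169.78866909]
289 235
[[117 116 118 122 148 198 220 217 193 192 225 229 205 203 164 142 157 164
  161 149 107  81  84  93  93]
 [118 117 118 125 158 205 222 224 216 212 223 221 198 172 146 144 160 176
  177 154 115  95  91  98 102]
 [115 117 119 126 162 206 223 227 224 216 214 204 174 153 160 186 193 193
  186 154 126 111  99  92  90]
 [111 114 115 124 158 205 221 226 228 222 211 194 167 169 195 221 220 202
  173 146 130 128 115  96  82]
 [103 106 108 118 147 196 218 224 227 224 215 197 179 198 219 220 206 184
  158 136 112 116 125 120 100]
 [101 101 103 109 129 172 207 220 224 224 220 209 196 209 215 204 187 169
  150 127  97  94 106 118 116]
 [ 99 101 102 104 113 142 181 206 218 222 222 219 213 211 206 194 178 160
  139 110  91  87  87  94  95]
 [101 103 103 103 109 121 141 172 196 206 212 214 210 204 194 178 162 145
  123  95  83  85  82  79  69]
 [102 102 105 112 121 118 121 132 150 161 180 196 195 182 169 149 137 132
  131 103  83  81  81  82  75]
 [103 103 105 117 136 122 118 118 120 127 150 172 171 153 134 123 122 133
  148 121  96  89  81  81  82]
 [103 105 105 109 117 114 115 116 114 120 138 159 156 136 116 109 109 113
  122 115 111 105  93  84  83]
 [105 112 113 107 105 107 110 113 112 117 129 137 129 116 105  92  87  90
   94 105 119 118 108  95  90]
 [111 122 124 114 106 104 106 105 102 104 120 125 119 105  89  82  85  92
   98 116 129 122 114 111 110]]
150.0 [293.5 238.2]
180.0 [294.9 241.1]
210.0 [298.1 243.3]
240.0 [302.3 244. ]
270.0 [306.2 243.1]
300.0 [309.  240.9]
330.0 [309.7 237.8]
now 6.7 [ 502.1 -219.9  169.8] zyaw -42.0 j6 0.14 grip 11.3 F [-0.4 -0.1 -0.6]
shift cm [ 2.28 -0.03 -0.05] rotvec [-0. -0.  0.]
```

Run:
```python
from kn import *
goal([501.2,-220.2,147],-42)
```

```text
now 6.7 [ 502.1 -219.9  169.8] zyaw -42.0 j6 0.14 grip 11.3 F [-0.4 -0.1 -0.6]
shift cm [ 2.28 -0.08 -0.04] rotvec [-0. -0.  0.]
```

Emit:
step_arm --steps '[{"x":1.5,"y":-0.08,"z":-0.04,"ax":0,"ay":0,"az":0,"gripper":0.8},{"x":2.2,"y":-0.08,"z":-0.04,"ax":0,"ay":0,"az":0,"gripper":0.8},{"x":2.3,"y":-0.08,"z":-0.04,"ax":0,"ay":0,"az":0,"gripper":0.8},{"x":2.4,"y":-0.08,"z":-0.04,"ax":0,"ay":0,"az":0,"gripper":0.8},{"x":2.5,"y":-0.08,"z":-0.04,"ax":0,"ay":0,"az":0,"gripper":0.8},{"x":2.5,"y":-0.08,"z":-0.04,"ax":0,"ay":0,"az":0,"gripper":0.8},{"x":2.5,"y":-0.08,"z":-0.04,"ax":0,"ay":0,"az":0,"gripper":0.8}]'

```text
t: 7.58
tool_pos: [501.4, -220.2, 145.1]
tool_rot: [0.116, 1.57, -0.616]
contact_force: [-0.1, 0.0, -0.2]
grip_width: 11.4
```

Emit:
step_arm --steps '[{"x":0.1,"y":0,"z":0,"ax":0,"ay":0,"az":0,"gripper":0.8},{"x":0.2,"y":0,"z":0,"ax":0,"ay":0,"az":0,"gripper":0.8},{"x":0.2,"y":0,"z":0,"ax":0,"ay":0,"az":0,"gripper":0.8},{"x":0.2,"y":0,"z":0,"ax":0,"ay":0,"az":0,"gripper":0.8}]'

```text
t: 8.07
tool_pos: [501.4, -220.3, 143.3]
tool_rot: [0.12, 1.57, -0.613]
contact_force: [-1.2, -0.2, 3.4]
grip_width: 11.4
```

Emit:
step_arm --steps '[{"x":0.1,"y":0,"z":0,"ax":0,"ay":0,"az":0,"gripper":0.8},{"x":0.1,"y":0,"z":0,"ax":0,"ay":0,"az":0,"gripper":0.8},{"x":0.1,"y":0,"z":0,"ax":0,"ay":0,"az":0,"gripper":0.8}]'

```text
t: 8.45
tool_pos: [501.4, -220.3, 142.1]
tool_rot: [0.133, 1.57, -0.6]
contact_force: [-1.3, 1.3, 5.3]
grip_width: 11.0
```

Contact came at TCP z of about 143.7, right at the tip height, so the knob is riding on the spindle tip. I'll search in rotation under a light preload; a drop in force will show engagement.

Emit:
step_arm --steps '[{"x":-0.03,"y":0,"z":0,"ax":-0.06,"ay":0,"az":0,"gripper":0.8},{"x":-0.03,"y":0,"z":0,"ax":-0.12,"ay":0,"az":0,"gripper":0.8},{"x":-0.03,"y":0,"z":0,"ax":-0.18,"ay":0,"az":0,"gripper":0.8},{"x":-0.03,"y":0,"z":0,"ax":-0.24,"ay":0,"az":0,"gripper":0.8},{"x":-0.03,"y":0,"z":0,"ax":-0.3,"ay":0,"az":0,"gripper":0.8},{"x":-0.03,"y":0,"z":0,"ax":-0.3,"ay":0,"az":0,"gripper":0.8}]'

```text
t: 9.2
tool_pos: [501.4, -220.4, 142.3]
tool_rot: [-0.419, 1.57, -0.852]
contact_force: [-0.2, 0.2, 4.2]
grip_width: 11.0
```

Run:
```python
from kn import *
goal([501.2,-220.2,147],-42); print(arm.sense()["moment"])
```

```text
now 9.2 [ 501.4 -220.4  142.3] zyaw -24.8 j6 -0.17 grip 11.0 F [-0.2  0.2  4.2]
shift cm [-0.47  0.01 -0.03] rotvec [0.299 0.001 0.   ]
[0.01728454 0.08497408 0.06325859]
```

Emit:
step_arm --steps '[{"x":0,"y":0,"z":0,"ax":0.12,"ay":0,"az":0,"gripper":0.8},{"x":0,"y":0,"z":0,"ax":0.24,"ay":0,"az":0,"gripper":0.8},{"x":0,"y":0,"z":0,"ax":0.33,"ay":0,"az":0,"gripper":0.8},{"x":0,"y":0,"z":0,"ax":0.4,"ay":0,"az":0,"gripper":0.8},{"x":0,"y":0,"z":0,"ax":0.47,"ay":0,"az":0,"gripper":0.8},{"x":0,"y":0,"z":0,"ax":0.54,"ay":0,"az":0,"gripper":0.8},{"x":0,"y":0,"z":0,"ax":0.6,"ay":0,"az":0,"gripper":0.8},{"x":0,"y":0,"z":0,"ax":0.66,"ay":0,"az":0,"gripper":0.8},{"x":0,"y":0,"z":0,"ax":0.66,"ay":0,"az":0,"gripper":0.8}]'

```text
t: 10.32
tool_pos: [502.0, -220.7, 142.6]
tool_rot: [0.482, 1.568, -0.611]
contact_force: [0.7, -0.9, 3.5]
grip_width: 11.6
```

Run:
```python
from kn import *
goal([501.2,-220.2,147],-42); print(arm.sense()["moment"])
```

```text
now 10.325 [ 502.  -220.7  142.6] zyaw -62.6 j6 0.49 grip 11.6 F [ 0.7 -0.9  3.5]
shift cm [-0.44 -0.04 -0.08] rotvec [-0.36   0.002 -0.001]
[-0.17849468 -0.11234412 -0.01407825]
```

No drop in the yaw range 28–65°. The tip pixels in both views agree on the flat's axis (about 45–50°, facing away), so the remaining suspect is position along the bar. I'll recentre and sweep along the bar with a small yaw dither.

Emit:
step_arm --steps '[{"x":0,"y":-0.04,"z":-0.06,"ax":-0.18,"ay":0,"az":0,"gripper":0.8},{"x":0,"y":-0.04,"z":-0.06,"ax":-0.36,"ay":0,"az":0,"gripper":0.8},{"x":0,"y":-0.04,"z":-0.06,"ax":-0.36,"ay":0,"az":0,"gripper":0.8}]'

```text
t: 10.7
tool_pos: [500.8, -220.0, 142.3]
tool_rot: [0.129, 1.57, -0.606]
contact_force: [-0.1, 0.1, 3.9]
grip_width: 10.9
```

Emit:
step_arm --steps '[{"x":0.02,"y":-0.03,"z":0,"ax":0.13,"ay":0,"az":0,"gripper":0.8},{"x":0.02,"y":-0.06,"z":0,"ax":0,"ay":0,"az":0,"gripper":0.8},{"x":0.02,"y":-0.09,"z":0,"ax":-0.13,"ay":0,"az":0,"gripper":0.8},{"x":0.02,"y":-0.12,"z":0,"ax":0,"ay":0,"az":0,"gripper":0.8},{"x":0.02,"y":-0.15,"z":0,"ax":0.13,"ay":0,"az":0,"gripper":0.8},{"x":0.02,"y":-0.18,"z":0,"ax":0,"ay":0,"az":0,"gripper":0.8},{"x":0.02,"y":-0.21,"z":0,"ax":-0.13,"ay":0,"az":0,"gripper":0.8},{"x":0.02,"y":-0.24,"z":0,"ax":0,"ay":0,"az":0,"gripper":0.8},{"x":0.02,"y":-0.24,"z":0,"ax":0,"ay":0,"az":0,"gripper":0.8}]'

```text
t: 11.82
tool_pos: [499.7, -221.3, 142.1]
tool_rot: [0.951, 1.569, 0.217]
contact_force: [2.7, 0.6, 3.3]
grip_width: 11.4
```

Emit:
step_arm --steps '[{"x":0,"y":0.1,"z":0,"ax":0,"ay":0,"az":0,"gripper":0.8},{"x":0,"y":0.2,"z":0,"ax":0,"ay":0,"az":0,"gripper":0.8},{"x":0,"y":0.26,"z":0,"ax":0.13,"ay":0,"az":0,"gripper":0.8},{"x":0,"y":0.29,"z":0,"ax":0,"ay":0,"az":0,"gripper":0.8},{"x":0,"y":0.32,"z":0,"ax":-0.13,"ay":0,"az":0,"gripper":0.8},{"x":0,"y":0.35,"z":0,"ax":0,"ay":0,"az":0,"gripper":0.8},{"x":0,"y":0.38,"z":0,"ax":0.13,"ay":0,"az":0,"gripper":0.8},{"x":0,"y":0.4,"z":0,"ax":0,"ay":0,"az":0,"gripper":0.8},{"x":0,"y":0.4,"z":0,"ax":0,"ay":0,"az":0,"gripper":0.8}]'

```text
t: 12.95
tool_pos: [501.2, -219.2, 141.9]
tool_rot: [-1.735, 1.569, -2.469]
contact_force: [-0.6, -2.2, 4.7]
grip_width: 11.0
```

Run:
```python
from kn import *
goal([501.2,-220.2,143],-42)
p=np.mean([snapshot("scene")[0].astype(float) for _ in range(4)],0); np.save("scene_4.npy",p)
cv2.imwrite("pics/c4.png",cv2.resize(p[215:265,270:335].astype(np.uint8),None,fx=11,fy=11,interpolation=cv2.INTER_CUBIC))
```

```text
now 12.95 [ 501.2 -219.2  141.9] zyaw -42.0 j6 0.14 grip 11.0 F [-0.6 -2.2  4.7]
shift cm [-0.11 -0.08  0.07] rotvec [-0.001 -0.     0.002]
```

View pics/c4.png

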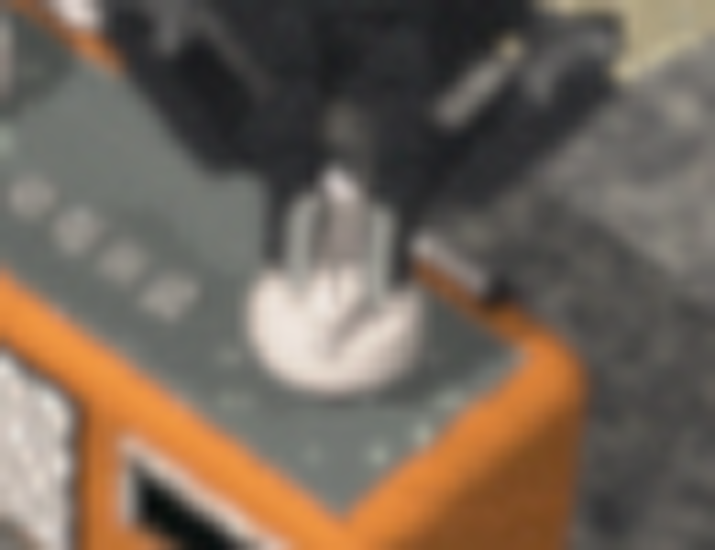

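The knob sits centred over the spindle in the view, with its skirt round the tip. Lateral forces opposed me at both ends of the sweep, (2.7, 0.6) and (-0.6, -2.2). So the bore lip already surrounds the tip chamfer, centred near (500.5,-220.2), and what's missing is the angle. I'll scan wider and slower from the centre.

Emit:
step_arm --steps '[{"x":-0.03,"y":-0.2,"z":0,"ax":0,"ay":0,"az":0,"gripper":0.8},{"x":-0.03,"y":-0.2,"z":0,"ax":-0.12,"ay":0,"az":0,"gripper":0.8},{"x":-0.03,"y":-0.2,"z":0,"ax":-0.24,"ay":0,"az":0,"gripper":0.8},{"x":-0.03,"y":-0.2,"z":0,"ax":-0.34,"ay":0,"az":0,"gripper":0.8},{"x":-0.03,"y":-0.2,"z":0,"ax":-0.42,"ay":0,"az":0,"gripper":0.8},{"x":-0.03,"y":-0.2,"z":0,"ax":-0.5,"ay":0,"az":0,"gripper":0.8},{"x":-0.03,"y":-0.2,"z":0,"ax":-0.58,"ay":0,"az":0,"gripper":0.8},{"x":-0.03,"y":-0.2,"z":0,"ax":-0.66,"ay":0,"az":0,"gripper":0.8},{"x":-0.03,"y":-0.2,"z":0,"ax":-0.74,"ay":0,"az":0,"gripper":0.8},{"x":-0.03,"y":-0.2,"z":0,"ax":-0.82,"ay":0,"az":0,"gripper":0.8}]'

```text
t: 14.4
tool_pos: [500.4, -220.1, 142.2]
tool_rot: [0.454, 1.571, 0.544]
contact_force: [0.5, -1.2, 5.1]
grip_width: 11.3
```

Emit:
step_arm --steps '[{"x":-0.03,"y":0,"z":0,"ax":0.18,"ay":0,"az":0,"gripper":0.8},{"x":-0.03,"y":0,"z":0,"ax":0.36,"ay":0,"az":0,"gripper":0.8},{"x":-0.03,"y":0,"z":0,"ax":0.48,"ay":0,"az":0,"gripper":0.8},{"x":-0.03,"y":0,"z":0,"ax":0.58,"ay":0,"az":0,"gripper":0.8},{"x":-0.03,"y":0,"z":0,"ax":0.68,"ay":0,"az":0,"gripper":0.8},{"x":-0.03,"y":0,"z":0,"ax":0.78,"ay":0,"az":0,"gripper":0.8},{"x":-0.03,"y":0,"z":0,"ax":0.88,"ay":0,"az":0,"gripper":0.8},{"x":-0.03,"y":0,"z":0,"ax":0.98,"ay":0,"az":0,"gripper":0.8},{"x":-0.03,"y":0,"z":0,"ax":1.08,"ay":0,"az":0,"gripper":0.8},{"x":-0.03,"y":0,"z":0,"ax":1.18,"ay":0,"az":0,"gripper":0.8}]'

```text
t: 15.65
tool_pos: [500.9, -219.7, 142.6]
tool_rot: [1.585, 1.569, 0.488]
contact_force: [1.4, -0.3, 4.1]
grip_width: 11.0
```

Emit:
step_arm --steps '[{"x":0,"y":0,"z":0,"ax":0.1,"ay":0,"az":0,"gripper":0.8},{"x":0,"y":0,"z":0,"ax":0.2,"ay":0,"az":0,"gripper":0.8},{"x":0,"y":0,"z":0,"ax":0.3,"ay":0,"az":0,"gripper":0.8},{"x":0,"y":0,"z":0,"ax":0.4,"ay":0,"az":0,"gripper":0.8},{"x":0,"y":0,"z":0,"ax":0.5,"ay":0,"az":0,"gripper":0.8},{"x":0,"y":0,"z":0,"ax":0.6,"ay":0,"az":0,"gripper":0.8},{"x":0,"y":0,"z":0,"ax":0.6,"ay":0,"az":0,"gripper":0.8}]'

```text
t: 16.52
tool_pos: [500.7, -220.0, 142.6]
tool_rot: [1.78, 1.57, 0.088]
contact_force: [0.9, -1.9, 3.4]
grip_width: 11.1
```

Still no drop. The height readings put the tip about 1–2 mm into the bore mouth, and friction alone could explain the lateral forces. I'll lift, turn the nose sideways to the scene camera to measure the knob's offset in the grip, then look at the spindle again.

Emit:
step_arm --steps '[{"x":-1,"y":0,"z":0,"ax":0.1,"ay":0,"az":0,"gripper":0.8},{"x":-2.7,"y":0,"z":0,"ax":0.27,"ay":0,"az":0,"gripper":0.8},{"x":-2.7,"y":0,"z":0,"ax":0.44,"ay":0,"az":0,"gripper":0.8},{"x":-2.7,"y":0,"z":0,"ax":0.54,"ay":0,"az":0,"gripper":0.8},{"x":-2.7,"y":0,"z":0,"ax":0.54,"ay":0,"az":0,"gripper":0.8},{"x":-2.7,"y":0,"z":0,"ax":0.54,"ay":0,"az":0,"gripper":0.8},{"x":-2.7,"y":0,"z":0,"ax":0.54,"ay":0,"az":0,"gripper":0.8}]'

```text
t: 17.4
tool_pos: [500.1, -219.9, 169.1]
tool_rot: [-1.719, 1.57, 2.333]
contact_force: [-0.4, 0.1, -0.3]
grip_width: 11.1
```

Run:
```python
from kn import *
goal([502.1,-219.9,169.8],-42)
q=state()[1]; p=np.mean([snapshot("scene")[0].astype(float) for _ in range(3)],0); print(q,state()[1]); np.save("scene_5.npy",p)
z=q[2]-17.6; g=p.mean(2).astype(int); u0,v0=proj("scene",[*q[:2],z]); u,v=int(u0),int(v0); print(u-12,v-10); print(g[v-10:v+10,u-12:u+13])
for a in np.radians(np.arange(150,360,30)): print(np.degrees(a).round(),proj("scene",[q[0]+22.5*np.cos(a),q[1]+22.5*np.sin(a),z]).round(1))
```

```text
now 17.4 [ 500.1 -219.9  169.1] zyaw -127.9 j6 1.63 grip 11.1 F [-0.4  0.1 -0.3]
shift cm [-0.07  0.16 -0.12] rotvec [-1.499e+00 -1.000e-03  1.000e-03]
[ 500.12741283 -219.87085082  169.07328463] [ 500.32350439 -220.05273674  169.45084282]
289 228
[[119 126 143 160 182 209 210 165  85  35  44  56  60  61  53  41  44  60
   69  70  72  71  74  79  85]
 [115 119 130 135 144 165 175 143  76  31  28  33  39  37  35  29  44  68
   89  88  85  82  83  84  82]
 [116 117 119 126 143 167 162 132  79  43  36  31  33  32  33  33  56  96
  126 114  96  88  82  77  76]
 [116 114 117 133 177 213 210 182 129  85  48  38  40  35  41  59  84 127
  149 131  96  79  75  74  73]
 [118 117 119 138 181 207 212 207 168 120  69  45  46  44  59  93 121 152
  158 129  92  75  73  76  75]
 [118 117 119 136 176 196 192 186 166 128  76  45  46  50  75 112 137 154
  152 122  84  72  75  79  78]
 [116 117 119 133 167 188 182 177 162 125  72  45  47  51  78 112 131 136
  135 112  81  71  77  83  81]
 [117 116 118 129 160 194 194 186 164 124  74  51  53  56  81 112 128 133
  131 122  92  78  84  92  94]
 [114 117 11
[... 688 characters left out ...]
148
  120  92  83  83  84  79  69]
 [102 104 103 112 122 122 136 160 182 198 204 206 201 191 179 163 150 137
  124  96  81  80  80  81  75]
 [102 101 104 117 134 124 119 124 137 150 165 184 183 166 146 134 127 130
  136 104  84  81  79  80  82]
 [103 104 104 109 116 115 114 116 117 126 144 166 164 144 119 111 109 112
  112  98  93  84  80  80  80]
 [106 112 112 106 106 107 112 111 111 118 129 139 130 116 104  91  88  88
   92 101 112  98  88  83  78]
 [110 122 120 112 106 105 106 103 102 104 118 124 118 104  87  81  85  90
   98 115 128 115 105  95  89]]
150.0 [292.9 238.6]
180.0 [294.3 241.6]
210.0 [297.5 243.8]
240.0 [301.7 244.5]
270.0 [305.7 243.6]
300.0 [308.4 241.3]
330.0 [309.1 238.3]
```

Differential edge check: the knob axis is only about 0.4 mm nose-ward of the TCP, so the grip is centred. Moving aside to re-image the spindle in both views.

Emit:
step_arm --steps '[{"x":-2,"y":-2.5,"z":-3.2,"ax":-0.15,"ay":0,"az":0,"gripper":0.8},{"x":-3,"y":-5.5,"z":-7,"ax":-0.3,"ay":0,"az":0,"gripper":0.8},{"x":-3,"y":-9,"z":-11.5,"ax":-0.45,"ay":0,"az":0,"gripper":0.8},{"x":-3,"y":-12.2,"z":-15.8,"ax":-0.6,"ay":0,"az":0,"gripper":0.8},{"x":-3,"y":-12.2,"z":-15.8,"ax":-0.75,"ay":0,"az":0,"gripper":0.8}]'

```text
t: 18.18
tool_pos: [500.9, -17.2, 199.7]
tool_rot: [2.765, 1.57, 1.293]
contact_force: [-0.3, 0.1, -0.7]
grip_width: 11.4
```

Run:
```python
from h import *
im=[]
for n in("scene","top"):
    B=np.mean([snapshot(n)[0].astype(float) for _ in range(8)],0); np.save(n+"_6.npy",B); A=np.load(n+"_av.npy")
    x0,x1,y0,y1=(294,309,239,254) if n=="scene" else (329,344,216,231)
    for Q in(A,B): im.append(cv2.resize(Q[y0:y1,x0:x1].clip(0,255).astype(np.uint8),None,fx=20,fy=20,interpolation=cv2.INTER_CUBIC))
    a,b,c,d=(297,305,242,252) if n=="scene" else (333,341,219,227)
    for Q in (A,B): print(n);print((Q[c:d,a:b,2]-Q[c:d,a:b,0]).round().astype(int)); 
    print(B[c:d,a:b].sum(2).round().astype(int))
o=np.vstack([np.hstack(im[:2]),np.hstack(im[2:])]); cv2.imwrite("pics/sp.png",o)
goal([500.8,-220.6,147],-42)
```

```text
scene
[[  6   4   4   7   8   6   3   1]
 [  3   6  22  45  41  22   6   2]
 [  2  13  63 122 121  68  19   2]
 [  3  25  95 164 166 108  32   4]
 [  3  30  97 147 145  91  27   2]
 [  3  33  98 135 130  88  26   2]
 [  2  34  98 132 127  93  30   2]
 [  4  25  88 127 112  68  16   1]
 [  1  10  48  87  66  27   5   2]
 [ -1   2  11  22  13   2   2   1]]
scene
[[  6   5   5   8   8   6   3   0]
 [  3   5  22  47  44  23   6   2]
 [  2  14  66 126 124  70  20   2]
 [  2  26  97 166 168 111  32   3]
 [  3  31 101 154 149  95  27   2]
 [  3  35 101 140 137  92  27   2]
 [  4  36 101 134 132  97  30   2]
 [  3  25  89 132 118  71  17   2]
 [  2  10  52  90  68  28   4   1]
 [  1   1  11  24  13   4   2   2]]
[[429 372 340 344 357 376 346 333]
 [372 350 350 380 383 368 338 334]
 [330 339 381 449 444 388 338 329]
 [330 343 395 457 448 389 329 310]
 [320 335 371 391 373 331 296 266]
 [294 299 339 355 334 300 254 235]
 [272 250 305 344 333 289 228 246]
 [280 231 282 344 311 246 224 294]
 [306 256 252 299 260 218 252 312]
 [322 300 266 263 251 268 305 328]]
top
[[  1   0  -1   0   1   1   0  
[... 250 characters left out ...]
top
[[  2   1   0   0   1   0   1   1]
 [  1  -1   0  12  18  11   2   0]
 [  0  -2  22  58  66  44  12   1]
 [ -2   7  62  94  96  69  21   1]
 [ -2  24  80 101  99  66  15   0]
 [ -1  26  74  90  79  37   3   0]
 [ -2   8  34  44  28   6   0   0]
 [ -1   0   2   4   1   0   1   2]]
[[355 301 267 299 354 372 372 371]
 [351 286 244 293 358 371 367 370]
 [336 245 220 328 406 398 374 369]
 [304 216 280 429 482 436 384 370]
 [277 219 342 474 488 413 364 367]
 [277 231 317 399 390 338 344 365]
 [301 254 262 285 293 314 354 370]
 [334 316 298 295 322 350 366 369]]
now 18.975 [501.3 -20.6 199.5] zyaw -85.0 j6 1.24 grip 11.1 F [-0.5 -0.6  0.7]
shift cm [ 5.25 -1.79 19.92] rotvec [-0.75 -0.    0.  ]
```

View pics/sp.png

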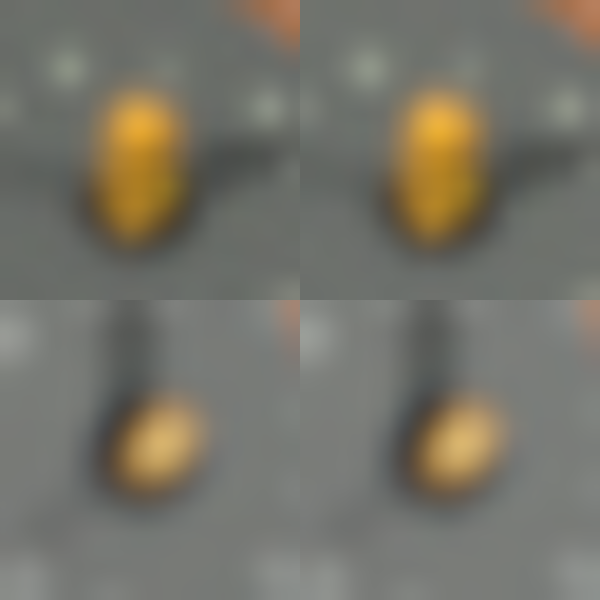

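The spindle hasn't turned. Its near side is round and the far edge of the tip is straight, so the flat does face away at about 48–50° and the angle was right. A lateral offset is the likely cause: both views put the spindle about 0.9 mm to the right of my sweep line, at about (500.8,-221.0). Going back there.

Emit:
step_arm --steps '[{"x":0,"y":-0.3,"z":4,"ax":-0.15,"ay":0,"az":0,"gripper":0.8},{"x":0,"y":-0.8,"z":9,"ax":-0.3,"ay":0,"az":0,"gripper":0.8},{"x":0.5,"y":-1.3,"z":14,"ax":-0.45,"ay":0,"az":0,"gripper":0.8},{"x":1.5,"y":-1.8,"z":18.5,"ax":-0.6,"ay":0,"az":0,"gripper":0.8},{"x":3,"y":-1.8,"z":19.96,"ax":-0.75,"ay":0,"az":0,"gripper":0.8},{"x":5.25,"y":-1.8,"z":19.96,"ax":-0.75,"ay":0,"az":0,"gripper":0.8},{"x":5.25,"y":-1.8,"z":19.96,"ax":-0.75,"ay":0,"az":0,"gripper":0.8},{"x":5.25,"y":-1.8,"z":19.96,"ax":-0.75,"ay":0,"az":0,"gripper":0.8},{"x":5.25,"y":-1.8,"z":19.96,"ax":-0.75,"ay":0,"az":0,"gripper":0.8}]'

```text
t: 20.1
tool_pos: [501.5, -220.9, 148.3]
tool_rot: [0.14, 1.569, -0.593]
contact_force: [0.3, 0.1, 0.2]
grip_width: 11.4
```

Run:
```python
from h import *
goal([500.8,-221.0,142.5],-41)
```

```text
now 20.1 [ 501.5 -220.9  148.3] zyaw -42.0 j6 0.13 grip 11.4 F [0.3 0.1 0.2]
shift cm [ 0.58 -0.05 -0.05] rotvec [-0.017  0.002 -0.   ]
```

Emit:
step_arm --steps '[{"x":0.45,"y":-0.2,"z":-0.04,"ax":-0.02,"ay":0,"az":0,"gripper":0.8},{"x":0.58,"y":-0.2,"z":-0.04,"ax":-0.02,"ay":0,"az":0,"gripper":0.8},{"x":0.58,"y":-0.17,"z":-0.04,"ax":-0.02,"ay":0,"az":0,"gripper":0.8},{"x":0.58,"y":-0.14,"z":-0.04,"ax":-0.02,"ay":0,"az":0,"gripper":0.8},{"x":0.58,"y":-0.11,"z":-0.04,"ax":-0.02,"ay":0,"az":0,"gripper":0.8},{"x":0.58,"y":-0.08,"z":-0.04,"ax":-0.02,"ay":0,"az":0,"gripper":0.8},{"x":0.58,"y":-0.05,"z":-0.04,"ax":-0.02,"ay":0,"az":0,"gripper":0.8}]'

```text
t: 20.98
tool_pos: [500.0, -221.8, 141.4]
tool_rot: [-1.164, 1.569, -1.877]
contact_force: [-3.1, -4.7, 3.7]
grip_width: 11.1
```

Emit:
step_arm --steps '[{"x":0.03,"y":0.03,"z":0,"ax":0,"ay":0,"az":0,"gripper":0.8},{"x":0.03,"y":0.06,"z":0,"ax":0,"ay":0,"az":0,"gripper":0.8},{"x":0.03,"y":0.09,"z":0,"ax":0,"ay":0,"az":0,"gripper":0.8},{"x":0.03,"y":0.12,"z":0,"ax":0,"ay":0,"az":0,"gripper":0.8},{"x":0.03,"y":0.15,"z":0,"ax":0,"ay":0,"az":0,"gripper":0.8}]'

```text
t: 21.6
tool_pos: [500.4, -221.5, 141.1]
tool_rot: [-1.435, 1.567, -2.147]
contact_force: [-5.2, -7.3, 4.3]
grip_width: 11.6
```

Strong lateral force (9 N against +nose motion) with the height dropping: the bore has caught the spindle's tip. I'll back off along -nose and press lightly.

Emit:
step_arm --steps '[{"x":0,"y":-0.12,"z":0,"ax":0,"ay":0,"az":0,"gripper":0.8},{"x":0.02,"y":-0.17,"z":0,"ax":0,"ay":0,"az":0,"gripper":0.8},{"x":0.04,"y":-0.2,"z":0,"ax":0,"ay":0,"az":0,"gripper":0.8},{"x":0.04,"y":-0.2,"z":0,"ax":0,"ay":0,"az":0,"gripper":0.8}]'

```text
t: 22.1
tool_pos: [500.1, -221.8, 140.8]
tool_rot: [-0.373, 1.57, -1.086]
contact_force: [-2.2, -4.2, 4.9]
grip_width: 11.0
```

Emit:
step_arm --steps '[{"x":0,"y":-0.04,"z":0,"ax":0,"ay":0,"az":0,"gripper":0.8},{"x":0,"y":-0.08,"z":0,"ax":0,"ay":0,"az":0,"gripper":0.8},{"x":0.0,"y":-0.12,"z":0,"ax":0,"ay":0,"az":0,"gripper":0.8},{"x":0.0,"y":-0.12,"z":0,"ax":0,"ay":0,"az":0,"gripper":0.8}]'

```text
t: 22.6
tool_pos: [499.7, -222.0, 140.8]
tool_rot: [0.969, 1.569, 0.256]
contact_force: [0.9, -2.4, 4.3]
grip_width: 11.0
```

Run:
```python
from h import *
goal([500.8,-221.0,142.5],-41); print(arm.sense()["moment"].round(3))
```

```text
now 22.6 [ 499.7 -222.   140.8] zyaw -40.9 j6 0.11 grip 11.0 F [ 0.9 -2.4  4.3]
shift cm [-0.17  0.15  0.02] rotvec [ 0.002  0.001 -0.001]
[-0.393 -0.178  0.031]
```

Emit:
step_arm --steps '[{"x":0,"y":-0.02,"z":0.03,"ax":0,"ay":0,"az":0,"gripper":0.8},{"x":0,"y":-0.03,"z":0.06,"ax":0,"ay":0,"az":0,"gripper":0.8},{"x":0.02,"y":-0.03,"z":0.06,"ax":0,"ay":0,"az":0,"gripper":0.8},{"x":0.04,"y":-0.03,"z":0.06,"ax":0,"ay":0,"az":0,"gripper":0.8}]'

```text
t: 23.1
tool_pos: [499.6, -222.9, 140.1]
tool_rot: [0.689, 1.57, -0.024]
contact_force: [4.1, -2.6, 1.5]
grip_width: 10.8
```

Emit:
step_arm --steps '[{"x":0.02,"y":0.01,"z":0.05,"ax":0,"ay":0,"az":0,"gripper":0.8},{"x":0.04,"y":0.01,"z":0.09,"ax":0,"ay":0,"az":0,"gripper":0.8},{"x":0.06,"y":0.01,"z":0.09,"ax":0,"ay":0,"az":0,"gripper":0.8},{"x":0.08,"y":0.01,"z":0.09,"ax":0,"ay":0,"az":0,"gripper":0.8}]'

```text
t: 23.6
tool_pos: [499.8, -223.2, 139.2]
tool_rot: [-3.131, 1.57, 2.44]
contact_force: [1.0, -1.8, 3.8]
grip_width: 11.5
```

It is descending (139.2) and the lateral force is small. Continuing.

Emit:
step_arm --steps '[{"x":0.04,"y":-0.01,"z":0.04,"ax":0,"ay":0,"az":0,"gripper":0.8},{"x":0.08,"y":-0.01,"z":0.04,"ax":0.05,"ay":0,"az":0,"gripper":0.8},{"x":0.1,"y":-0.01,"z":0.04,"ax":0,"ay":0,"az":0,"gripper":0.8},{"x":0.1,"y":-0.01,"z":0.04,"ax":-0.05,"ay":0,"az":0,"gripper":0.8},{"x":0.1,"y":-0.01,"z":0.04,"ax":0,"ay":0,"az":0,"gripper":0.8}]'

```text
t: 24.22
tool_pos: [500.0, -223.3, 138.1]
tool_rot: [3.068, 1.569, 2.354]
contact_force: [-0.6, -0.2, 3.5]
grip_width: 11.0
```

Run:
```python
from kn import *
goal([500.8,-221.0,142.5],-41); print(arm.sense()["moment"].round(3))
p=np.mean([snapshot("scene")[0].astype(float) for _ in range(3)],0); np.save("scene_7.npy",p)
cv2.imwrite("pics/c7.png",cv2.resize(p[220:265,275:335].astype(np.uint8),None,fx=11,fy=11,interpolation=cv2.INTER_CUBIC))
```

```text
now 24.225 [ 500.  -223.3  138.1] zyaw -40.9 j6 0.11 grip 11.0 F [-0.6 -0.2  3.5]
shift cm [-0.44  0.23 -0.09] rotvec [ 0.002 -0.002 -0.   ]
[-0.024 -0.045  0.025]
```

View pics/c7.png

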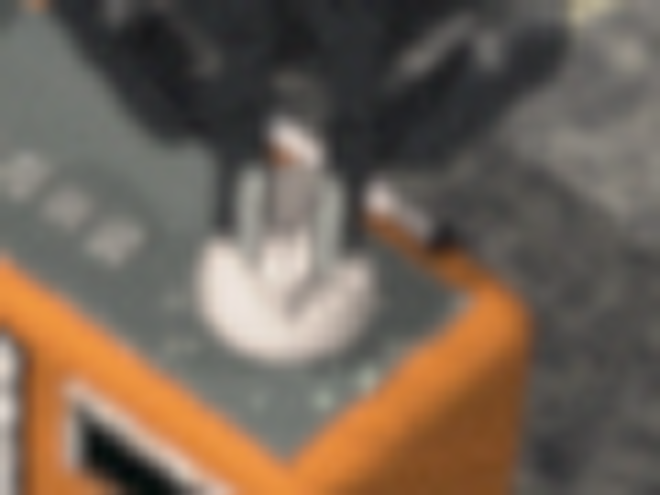

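The knob sits lower, with its foot edge at crop y of about 362. The drop matches the TCP's, so it hasn't slipped in the grip: the spindle is entering the bore. Continuing down.

Emit:
step_arm --steps '[{"x":0.08,"y":0,"z":0,"ax":0,"ay":0,"az":0,"gripper":0.8},{"x":0.16,"y":0,"z":0,"ax":0,"ay":0,"az":0,"gripper":0.8},{"x":0.24,"y":0,"z":0,"ax":0,"ay":0,"az":0,"gripper":0.8},{"x":0.24,"y":0,"z":0,"ax":0,"ay":0,"az":0,"gripper":0.8}]'

```text
t: 24.88
tool_pos: [500.1, -223.5, 136.0]
tool_rot: [3.07, 1.57, 2.358]
contact_force: [-0.5, 0.9, 5.9]
grip_width: 11.7
```

Run:
```python
from kn import *
def meas(name,q):
    p=np.load(name); g=p.mean(2); z=q[2]-17.6; out=[]
    a=np.radians(np.arange(0,360,2)); C=np.array([proj("scene",[q[0]+22.5*np.cos(t),q[1]+22.5*np.sin(t),z]) for t in a]); c=C.mean(0)
    for k in np.degrees(a)[(a>np.radians(150))&(a<np.radians(285))][::8]:
        t=np.radians(k); e=C[int(round(k/2))%180]; n=e-c; n/=np.hypot(*n); r=np.arange(-4,4,.1); pts=(e+n*r[:,None]).astype(np.float32)
        pr=cv2.remap(g.astype(np.float32),pts[:,0],pts[:,1],cv2.INTER_LINEAR)[:,0]; h=(pr[:10].max()+pr[60:].min())/2
        i=np.gradient(cv2.GaussianBlur(pr,(1,9),2)[:,0]).argmin(); out.append((int(k),round(float(r[i]),1)))
    print(name,out)
meas("scene_3.npy",[502.1,-219.85,169.8]); meas("scene_5.npy",[500.2,-219.95,169.25]); meas("scene_4.npy",[501.2,-219.2,141.9]); meas("scene_7.npy",[500,-223.3,138.1])
goal([500,-223.3,138],-41)
```

```text
scene_3.npy [(152, 0.0), (168, 0.3), (184, 0.0), (200, -0.1), (216, 0.1), (232, 1.5), (248, -0.7), (264, -1.5), (280, -1.3)]
scene_5.npy [(152, 0.4), (168, 0.0), (184, -0.1), (200, -0.1), (216, -0.4), (232, 1.0), (248, -0.7), (264, -0.8), (280, -1.4)]
scene_4.npy [(152, 0.4), (168, 0.0), (184, -0.1), (200, -0.2), (216, -0.7), (232, -0.7), (248, -1.1), (264, -0.9), (280, -1.4)]
scene_7.npy [(152, -0.1), (168, 0.0), (184, 0.0), (200, -0.3), (216, -0.4), (232, -0.4), (248, -1.1), (264, -1.1), (280, -1.1)]
now 24.875 [ 500.1 -223.5  136. ] zyaw -40.8 j6 0.11 grip 11.7 F [-0.5  0.9  5.9]
shift cm [-0.2   0.01 -0.02] rotvec [ 0.003 -0.001 -0.   ]
```

Knob pose relative to the TCP is unchanged in all images, so there is no slip. The spindle is about 5–6 mm in and binding. I'll wiggle gently while holding the preload.

Emit:
step_arm --steps '[{"x":0,"y":0.08,"z":0,"ax":0,"ay":0,"az":0,"gripper":0.8},{"x":0,"y":0.16,"z":0,"ax":0,"ay":0,"az":0,"gripper":0.8},{"x":0,"y":0.16,"z":0,"ax":0,"ay":0,"az":0,"gripper":0.8}]'

```text
t: 25.25
tool_pos: [500.3, -223.2, 135.9]
tool_rot: [-2.022, 1.567, -2.733]
contact_force: [-3.6, -1.7, 5.8]
grip_width: 11.3
```

Emit:
step_arm --steps '[{"x":0,"y":-0.16,"z":-0.1,"ax":0,"ay":0,"az":0,"gripper":0.8},{"x":0,"y":-0.16,"z":-0.2,"ax":0,"ay":0,"az":0,"gripper":0.8},{"x":0,"y":-0.16,"z":-0.2,"ax":0,"ay":0,"az":0,"gripper":0.8}]'

```text
t: 25.62
tool_pos: [499.8, -223.2, 136.6]
tool_rot: [0.078, 1.567, -0.634]
contact_force: [2.5, -0.4, 5.0]
grip_width: 11.2
```

Both ways it resists: 1.6–2 mm commanded gave about 0.3–0.5 mm of motion, so the spindle is definitely captured in the bore. The vertical force follows the 1 N/mm spring, so friction is holding the fit. I'll recentre to neutral and press on past the spring travel.

Emit:
step_arm --steps '[{"x":0,"y":0.02,"z":0.13,"ax":0,"ay":0,"az":0,"gripper":0.8},{"x":0.1,"y":0.02,"z":0.13,"ax":0.06,"ay":0,"az":0,"gripper":0.8},{"x":0.2,"y":0.02,"z":0.13,"ax":0,"ay":0,"az":0,"gripper":0.8},{"x":0.3,"y":0.02,"z":0.13,"ax":-0.06,"ay":0,"az":0,"gripper":0.8},{"x":0.4,"y":0.02,"z":0.13,"ax":0,"ay":0,"az":0,"gripper":0.8},{"x":0.4,"y":0.02,"z":0.13,"ax":0,"ay":0,"az":0,"gripper":0.8}]'

```text
t: 26.38
tool_pos: [500.0, -223.3, 132.4]
tool_rot: [-2.106, 1.57, -2.819]
contact_force: [-0.1, -0.3, 7.4]
grip_width: 11.2
```

Emit:
step_arm --steps '[{"x":0.1,"y":0,"z":0,"ax":0.06,"ay":0,"az":0,"gripper":0.8},{"x":0.2,"y":0,"z":0,"ax":0,"ay":0,"az":0,"gripper":0.8},{"x":0.3,"y":0,"z":0,"ax":-0.06,"ay":0,"az":0,"gripper":0.8},{"x":0.4,"y":0,"z":0,"ax":0,"ay":0,"az":0,"gripper":0.8},{"x":0.4,"y":0,"z":0,"ax":0,"ay":0,"az":0,"gripper":0.8}]'

```text
t: 27.0
tool_pos: [500.0, -223.4, 128.9]
tool_rot: [-2.031, 1.57, -2.744]
contact_force: [-1.2, 0.7, 10.0]
grip_width: 11.3
```

Emit:
step_arm --steps '[{"x":0.1,"y":0,"z":0,"ax":0.06,"ay":0,"az":0,"gripper":0.8},{"x":0.2,"y":0,"z":0,"ax":0,"ay":0,"az":0,"gripper":0.8},{"x":0.25,"y":0,"z":0,"ax":-0.06,"ay":0,"az":0,"gripper":0.8},{"x":0.25,"y":0,"z":0,"ax":0,"ay":0,"az":0,"gripper":0.8},{"x":0.25,"y":0,"z":0,"ax":0,"ay":0,"az":0,"gripper":0.8}]'

```text
t: 27.62
tool_pos: [500.1, -223.4, 127.3]
tool_rot: [-1.958, 1.57, -2.671]
contact_force: [-1.2, 1.2, 12.5]
grip_width: 11.1
```

Emit:
step_arm --steps '[{"x":0.15,"y":0,"z":0,"ax":0.06,"ay":0,"az":0,"gripper":0.8},{"x":0.3,"y":0,"z":0,"ax":0,"ay":0,"az":0,"gripper":0.8},{"x":0.3,"y":0,"z":0,"ax":-0.06,"ay":0,"az":0,"gripper":0.8},{"x":0.3,"y":0,"z":0,"ax":0,"ay":0,"az":0,"gripper":0.8},{"x":0.3,"y":0,"z":0,"ax":0,"ay":0,"az":0,"gripper":0.8}]'

```text
t: 28.25
tool_pos: [500.4, -223.6, 126.1]
tool_rot: [-1.773, 1.57, -2.485]
contact_force: [-5.5, 2.6, 18.7]
grip_width: 10.9
```

Run:
```python
from kn import *
goal([500,-223.3,138],-41); q=state()[1]
p=np.mean([snapshot("scene")[0].astype(float) for _ in range(3)],0); np.save("scene_8.npy",p)
cv2.imwrite("pics/c8.png",cv2.resize(p[220:265,275:335].astype(np.uint8),None,fx=11,fy=11,interpolation=cv2.INTER_CUBIC))
g=p.mean(2).astype(np.float32)
for u in (297,299,301,303):
    for zz in (109,112,115): pass
    col=cv2.GaussianBlur(g,(1,3),.6)[246:262,u]; print(u,col.astype(int))
for zz in(108,110,112,114): print(zz,proj("scene",[500.2-22.5*.61,-223.2-22.5*.79,zz]).round(2))
```

```text
now 28.25 [ 500.4 -223.6  126.1] zyaw -40.8 j6 0.11 grip 10.9 F [-5.5  2.6 18.7]
shift cm [-1.19 -0.   -0.05] rotvec [ 0.003 -0.     0.001]
297 [171 186 210 222 226 226 222 210 178 140 124 121 125 135 147 151]
299 [218 220 211 205 208 213 219 215 194 153 127 119 118 121 129 139]
301 [211 207 193 177 181 203 215 211 191 153 125 118 117 119 122 128]
303 [159 148 145 164 189 203 202 191 172 147 133 124 121 126 135 140]
108 [300.5  255.59]
110 [300.53 255.12]
112 [300.57 254.66]
114 [300.6  254.19]
```

View pics/c8.png

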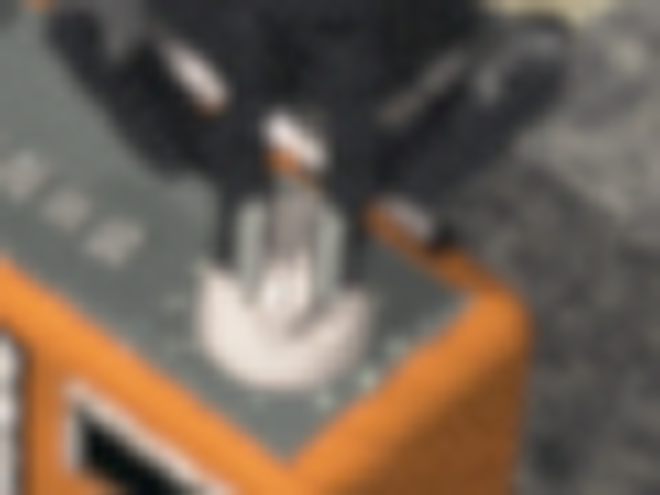

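The foot edge is now at crop y of about 384. Its ray cast puts the underside at about 109–110 mm, which is where a fully seated, fully pressed knob would be (109). The force rises steeply to 18.7 N, so it's at the stop. I'll ease off to check it follows the spring at the seated height.

Emit:
step_arm --steps '[{"x":-0.2,"y":-0.04,"z":0.06,"ax":0,"ay":0,"az":0,"gripper":0.8},{"x":-0.35,"y":-0.04,"z":0.06,"ax":0,"ay":0,"az":0,"gripper":0.8},{"x":-0.35,"y":-0.04,"z":0.06,"ax":0,"ay":0,"az":0,"gripper":0.8},{"x":-0.35,"y":-0.04,"z":0.06,"ax":0,"ay":0,"az":0,"gripper":0.8}]'

```text
t: 28.9
tool_pos: [500.2, -223.5, 126.5]
tool_rot: [2.79, 1.57, 2.078]
contact_force: [-0.0, 0.8, 7.8]
grip_width: 11.3
```

Emit:
step_arm --steps '[{"x":-0.1,"y":0,"z":0,"ax":0,"ay":0,"az":0,"gripper":0.8},{"x":-0.2,"y":0,"z":0,"ax":0,"ay":0,"az":0,"gripper":0.8},{"x":-0.2,"y":0,"z":0,"ax":0,"ay":0,"az":0,"gripper":0.8},{"x":-0.2,"y":0,"z":0,"ax":0,"ay":0,"az":0,"gripper":0.8}]'

```text
t: 29.4
tool_pos: [500.2, -223.5, 128.1]
tool_rot: [2.751, 1.57, 2.038]
contact_force: [0.6, 0.6, 7.0]
grip_width: 11.2
```

The spring line extrapolates to its 4 N onset at TCP of about 131 mm, which matches the fully-on height (131.6). Pressing back to the stop and holding.

Emit:
step_arm --steps '[{"x":0.2,"y":0,"z":0,"ax":0,"ay":0,"az":0,"gripper":0.8},{"x":0.4,"y":0,"z":0,"ax":0,"ay":0,"az":0,"gripper":0.8},{"x":0.45,"y":0,"z":0,"ax":0,"ay":0,"az":0,"gripper":0.8},{"x":0.45,"y":0,"z":0,"ax":0,"ay":0,"az":0,"gripper":0.8},{"x":0.45,"y":0,"z":0,"ax":0,"ay":0,"az":0,"gripper":0.8},{"x":0.45,"y":0,"z":0,"ax":0,"ay":0,"az":0,"gripper":0.8}]'

```text
t: 30.15
tool_pos: [500.3, -223.6, 126.1]
tool_rot: [-3.126, 1.569, 2.445]
contact_force: [-2.9, 3.0, 17.7]
grip_width: 11.5
```

Run:
```python
from h import *
goal([500,-223.3,126.5],-41); print(abs(arm.sense()["joint_velocities"]).max())
```

```text
now 30.15 [ 500.3 -223.6  126.1] zyaw -40.8 j6 0.11 grip 11.5 F [-2.9  3.  17.7]
shift cm [-0.04  0.   -0.05] rotvec [ 0.003 -0.001  0.   ]
0.0024698078591899905
```

The knob is at the stop, at rest, and held at 17.7 N. Handing in.

```bash
python3 -c "from plant import finish_job; print(finish_job())"
```

```text
the job is handed in; nothing more can be done
None
```

The 45 mm knob is on the tuning spindle, and I handed the job in at 30.2 s with the gripper still holding it pressed. I matched it to the flat at about 49° yaw. `finish_job` gives no verdict, so everything below comes from my own readings.

**Insertion:** The first tries missed because the camera estimate of the spindle was about 2–3 mm off the place where the bore finally caught. I found that place by following the contact forces. The fit then bound about 5–6 mm in, so I pressed on down to the stop.

**Last checks:**
- **At the stop:** TCP z was 126.1 mm with 17.7 N downward and the joints nearly still. The expected height for fully on and fully pressed is about 126.6 mm.
- **Seated height:** Easing off gave 7.8 N at 126.5 mm and 7.0 N at 128.1 mm. Taken back to the 4 N start of the spring, that is roughly 131 mm, which fits the fully-on height of 131.6 mm.
- **Camera:** The scene view put the knob's underside at about 109–110 mm, where 109 mm is expected.

**Not fully settled:**
- **Position:** The final position (500.3, -223.6) still disagrees with the camera estimate by about 2–3 mm. I trusted contact, because the knob resisted sideways motion in both directions I tried.
- **Angle:** I never measured the flat-to-flat angle directly; it follows only from the bore having gone on.
- **Bystanders:** I did not re-check the mug, honey jar or peeler at the end. The arm never worked near them.

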